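# Load the parts caddy and wheel it into its bay

### The arm

A 7-joint arm with a two-finger parallel gripper is mounted at the origin on a cart in front of the work surface, level with it; the furniture and walls round the work are solid. World frame = base frame: x ahead of the robot, y to its left, z up, the work surface at z = 0. Lengths are in mm, angles in rad, forces in N, time in s.
With the tool pointing down it reaches from about 400 to 875 mm from the base axis. Payload 4.4 kg.
Tool frame: the origin (TCP) lies at the very end of the fingers, on their centre line; the grasp point (between the pads) lies 19 mm behind it; z points along the fingers, x is the direction in which the jaws open and shut, and the axes are right-handed (so a half turn about z gives the same grasp; the last joint's range is limited). The gripper opens to 85 mm and grips with 20 to 120 N. Pads are 22 mm wide; open, the fingers measure 114 mm over their backs; the gripper's body (76 mm by 85 mm) begins 54 mm behind the grasp point. The pads swing forward as they close: fully open they stand 13 mm farther back than shut.
Start: joints at [1.035, 0.628, 0.038, 1.517, -0.027, 0.996, -0.02], TCP at [294.288, -579.579, 231.313] pointing down, gripper open.
Joint ranges: [-3.06, 3.06], [-0.37, 2.12], [-1.25, 1.32], [0.18, 2.47], [-1.1, 4.24], [0.23, 1.98], [-2.94, 2.94]. Speed limits (rad/s): [2.57, 2.57, 3.14, 3.14, 3.14, 3.14, 3.14].

### API

Orientations are given as a 3x3 rotation matrix whose columns are the frame's x, y, z axes.
In Python, from cell import bot, eyes, finish_job gives the robot as it stands. The module is installed in compiled form; this text tells all that it offers.
- The arm moves only by the tool move_arm, never from a script. Its argument "targets" is a list that holds one entry, the list of rows, each a list of 4 numbers: the shift along the tool's x, y, z in cm, then the turn about the tool's z in rad. In form: [[[x, y, z, spin], ...]]. A call has exactly 8 rows; each row shifts and turns the commanded pose from where the row before left it, along the tool's axes as they then stand; what a row does not reach is not made up. A row lasts 1/10 s, in which the tool goes at most 50 mm and 8.59 degrees, less where a joint would pass 70% of its speed; a pose out of reach is approached as far as the arm can. A call with a gripper value outside its range is refused whole. "grip" is the opening in per cent of the stroke, from 0 (shut) to 100 (fully open), set as the call begins (left out, the last holds). The fingers move at their own pace and stop on an object; the grip force is fixed at half the most. Time passes only in rows, so rows that do not move let the fingers close, or fill a call up. It gives the time, the measured TCP pose, the force and the opening at its end, in the units of the state.
- bot.get_state(): the state, without advancing time (a new reading comes with each control period).
- eyes.camera(name): name is "side" or "top" or "wrist"; returns (picture, depth): 480x640x3 uint8, blue, green, red; 480x640 float32, mm along the optical axis (not along the pixel's ray), 0 where there is no reading.
- eyes.camera_info(name): a dict with "intrinsics" (3x3 intrinsics, pixels), "xyz" and "attitude" of the camera in the world; the wrist camera has in their place "mount" (4x4, takes a point from camera to tool coordinates, whose origin is the TCP and whose axes are the tool frame's). Camera axes: x right, y up, looking along -z (the intrinsics and any distortion apply to the point x, -y, -z); pixel columns grow to the right and rows downward; lengths in mm; the calibration is good to about 2 mm. A picture is of the moment at which its call begins: read the wrist's pose just before it. camera_info takes no time and is no camera call.
- finish_job(): hands the job in, once; it reports no verdict.
The state is a dict: "clock": time; "q": joint angles; "qvel": joint speeds; "effort": joint torques, N m; "eef_pos": TCP position; "ee_rot": TCP orientation; "wrist_force": force on the tool from outside, world axes, zero at the start; "ft_torque": the same for the moment, N m; "gripper_width": opening from 0.0 (shut) to 1.0 (fully open).
Only numpy, scipy, OpenCV 4.12 (cv2) and the standard library are available. Lean on these libraries where they do the work, as an engineer would, in place of code of your own. Each camera call takes 0.05 s, during which the arm holds its last target.

### The job

Set the orange-lidded case flat on top of the green-lidded one in the caddy's sloping tray, lengthways along the tray and leaning back against the backstop. Then, keeping its wheels on the worktop, push the caddy forward until both swivel castors trail straight, and steer it into the yellow corner marks. It must end with its whole base plate standing square inside the marks, the castors still trailing straight, both cases still in place against the backstop, and the other tools left where they lie.

Things in the scene. Friction and masses are not known exactly. Their poses are not given: they have to be found in the camera images.
- caddy: low blue caddy on 4 castors (wheels 36 mm dia); base plate 200 (x) by 150 mm (y), top 53 mm up. Origin on the worktop under the plate's middle; x = forward, away from the handle, y = its left. Rear wheels (x = -72, y = +-48 mm) are fixed: it rolls along x and turns about x = -72, y = 0; front castors swivel freely. About 0.8 to 1.1 kg, rolls at 1 to 3 N
- caddy_handle (a point): middle of the push handle: black rubber bar 118 mm long across the caddy, section 14 mm thick by 22 mm high, leaning back 28 degrees like the backstop (flat faces square to the tray's x). At x = -150, y = 0, z = 128 mm in the caddy's frame; about 55 mm free between it and the backstop; side bars at y = +-58 mm carry it. Axes as the caddy's
- caddy_tray: aluminium tray fixed on the caddy, sloping 28 degrees down to the handle side. Origin mid-foot of the backstop on the floor (x = -38, z = 60.5 mm in the caddy's frame); x up the slope (to the caddy's front), y across, z square to the floor, leaning 28 degrees to the handle. Floor 105 long, 84 mm wide between 9 mm lips; backstop = plane x = 0, 70 mm high
- case_new_center (a point): centre of the loose hard case, orange lid, grey base, lying lid up on the worktop: 92 (x) by 60 (y) by 36 mm (z), 0.11 to 0.22 kg, latches on its +x end. Stacked, its centre is at x = 46, y = 0, z = 54 mm in the tray's frame; either end may face the backstop
- case_old_center (a point): centre of the like case with green lid that already lies in the tray, leaning on the backstop (centre at x = 46, y = 0, z = 18 mm in the tray's frame); same size; loose
- castor_l_axle (a point): wheel axle of the left front swivel castor, 18 mm above the worktop, 16 mm from the upright pivot at x = 72, y = 48 mm in the caddy's frame. Its x points from axle to pivot: it trails straight when x points as the caddy's x (axle then at x = 56 mm)
- castor_r_axle (a point): the same for the right front castor, pivot at x = 72, y = -48 mm in the caddy's frame
- bay: parking bay: four L-shaped corner marks of flat yellow tape on the worktop, 240 (x) by 190 mm (y) inside, 20 mm more than the base plate on every side. Origin at its middle on the worktop; x = the way the parked caddy faces (handle end at -x, the side it comes from)
- tape_roll: roll of black tape 60 mm across, bystander
- drills: wooden block with drill bits, 32 by 100 by 98 mm, bystander
- screwdriver: red screwdriver 201 mm long, bystander
- block: milled steel block 40 by 60 by 28 mm, bystander
Mind the look-alikes: they are no part of the job. Of the things that look like the part that bears case_old_center, the smallest one is meant.

How it is judged (in metres and radians):
On the way, in this order (a step that is already met when the one before it is completed fails the run):
1. the orange case lies flat on the green one, leaning on the backstop, let go (x of case_old_center in the frame of caddy_tray between 0.04 and 0.054 m and y of case_old_center in the frame of caddy_tray between -0.018 and 0.018 m and z of case_old_center in the frame of caddy_tray between 0.012 and 0.024 m and angle between the z axis of each of case_old_center, case_new_center and the z axis of caddy_tray, either way round below 0.1 rad and angle between the x axis of each of case_old_center, case_new_center and the x axis of caddy_tray, either way round below 0.2 rad and x of case_new_center in the frame of caddy_tray between 0.04 and 0.054 m and y of case_new_center in the frame of caddy_tray between -0.018 and 0.018 m and z of case_new_center in the frame of caddy_tray between 0.048 and 0.06 m and contact force between the fingers and case_new below 0.1 N), for 0.2 s.
2. pushed forward until both swivel castors trail straight (within 29 degrees), before the bay is reached (angle between the x axis of each of castor_l_axle, castor_r_axle and the x axis of caddy, either way round below 0.5 rad and x of each of castor_l_axle, castor_r_axle in the frame of caddy below 0.066 m and distance of caddy from where it was at the start of the episode above 0.06 m and horizontal distance between caddy and bay above 0.03 m), for 0.05 s.
At the end, for the whole second after the job is handed in: caddy at rest on its wheels within 24 mm (each way) and 9 degrees of the bay, handle at the entry side; both front castors within 23 degrees of trailing straight; green case on the tray, orange on it, flat (6 degrees), along the tray (11), 18 mm from its middle, 8 mm from the backstop (x of caddy in the frame of bay between -0.024 and 0.024 m and y of caddy in the frame of bay between -0.024 and 0.024 m and angle between the x axis of caddy and the x axis of bay, either way round below 0.16 rad and x of caddy_handle in the frame of bay below -0.08 m and angle between the x axis of each of castor_l_axle, castor_r_axle and the x axis of caddy, either way round below 0.4 rad and x of each of castor_l_axle, castor_r_axle in the frame of caddy below 0.066 m and x of case_old_center in the frame of caddy_tray between 0.04 and 0.054 m and y of case_old_center in the frame of caddy_tray between -0.018 and 0.018 m and z of case_old_center in the frame of caddy_tray between 0.012 and 0.024 m and angle between the z axis of each of case_old_center, case_new_center and the z axis of caddy_tray, either way round below 0.1 rad and angle between the x axis of each of case_old_center, case_new_center and the x axis of caddy_tray, either way round below 0.2 rad and x of case_new_center in the frame of caddy_tray between 0.04 and 0.054 m and y of case_new_center in the frame of caddy_tray between -0.018 and 0.018 m and z of case_new_center in the frame of caddy_tray between 0.048 and 0.06 m and linear speed of each of caddy, case_new, case_old below 0.02 m/s and height (world z) of caddy below 0.006 m); the robot touches nothing.
It fails at once if the caddy is lifted or tipped (height (world z) of caddy above 0.025 m or angle between caddy's own z axis and vertical above 0.15 rad).
It fails at once if the orange case is set down on an edge: it bears on the green case or the tray while more than 16 degrees out of flat ((contact force between case_new and case_old above 0.5 N or contact force between case_new and caddy above 0.5 N) and angle between the z axis of case_new_center and the z axis of caddy_tray, either way round above 0.28 rad).
It fails at once if a bystander is pushed more than 30 mm (distance of any of tape_roll, drills, screwdriver, block from where it was at the start of the episode above 0.03 m).
It also fails if it takes over 61 s, if anything falls off the work surface, if the arm or the gripper's body presses on something with over 40 N, if the wrist force passes 120 N, or if a joint passes its speed limit or range.

## Working session

There is one attempt and no reset: what is moved stays moved. The work goes in short steps, Python scripts to look and compute and a tool call to move; the robot and the scene stay as the last step left them, time stands still between calls to the robot, and variables do not carry over. Pictures are saved under pics/ and viewed, and the job is handed in when it is done.

Besides the shell and the picture viewer there is one more tool, called as a command line: name --argument value ..., lists and objects as JSON in quotes. move_arm: Moves the arm, as the interface text tells. Its arguments: {"type":"object","properties":{"targets":{"type":"array","items":{"type":"array","items":{"type":"array","items":{"type":"number"}}}},"grip":{"type":"number"}},"required":["targets"]}

```bash
mkdir -p pics; ls; python3 - <<'E'
from cell import bot,eyes
import cv2,numpy as np
s=bot.get_state();print(s)
for n in ("side","top","wrist"):
    p,d=eyes.camera(n);cv2.imwrite(f"pics/a_{n}.png",p);np.save(f"pics/a_{n}.npy",d);print(n,eyes.camera_info(n))
E
```

```text
pics
{'clock': 0.0, 'q': array([ 1.03519738,  0.62937871,  0.03845125,  1.51837382, -0.02697258,
        0.9963074 , -0.02001449]), 'qvel': array([ 0.00029435,  0.00132549,  0.00023216, -0.00128886, -0.00176075,
       -0.00156649, -0.00125099]), 'effort': array([-8.93617766e-05, -5.63389349e+01,  1.22642655e+00, -1.93441540e+01,
        1.10648770e-02,  1.05582591e-02,  2.10607664e-05]), 'eef_pos': array([ 293.98546632, -579.00563038,  230.36630256]), 'ee_rot': array([[ 4.52699683e-01, -8.91662564e-01, -9.32023778e-04],
       [-8.91660923e-01, -4.52700639e-01,  1.71172564e-03],
       [-1.94820944e-03,  5.61515265e-05, -9.99998101e-01]]), 'wrist_force': array([ 0.06158866,  0.33192519, -1.19949607]), 'ft_torque': array([ 0.03009484,  0.04090001, -0.0193645 ]), 'gripper_width': 1.0023342112338052}
side {'intrinsics': array([[454.23128951,   0.        , 322.25172814],
       [  0.        , 454.23128951, 236.60955608],
       [  0.        ,   0.        ,   1.        ]]), 'xyz': array([  51.75431682,  493.59927451, 1058.57805955]), 'attitude': array([[-0.70838759,  0.5640923 , -0.42424
[... 323 characters left out ...]
739.6168803 ]), 'attitude': array([[-0.00760685,  0.98892845, -0.14819801],
       [-0.99927961, -0.01302805, -0.03564447],
       [-0.03718056,  0.14782011,  0.98831514]])}
wrist {'intrinsics': array([[366.63849478,   0.        , 318.74456395],
       [  0.        , 366.63849478, 232.85250888],
       [  0.        ,   0.        ,   1.        ]]), 'mount': array([[ 9.99998813e-01,  1.54046367e-03,  1.38478264e-05,
        -6.09717823e-01],
       [ 1.46024126e-03, -9.44981468e-01, -3.27120609e-01,
        -8.46354738e+01],
       [-4.90831474e-04,  3.27120241e-01, -9.44982596e-01,
        -1.43641343e+02],
       [ 0.00000000e+00,  0.00000000e+00,  0.00000000e+00,
         1.00000000e+00]])}
```

View pics/a_top.png

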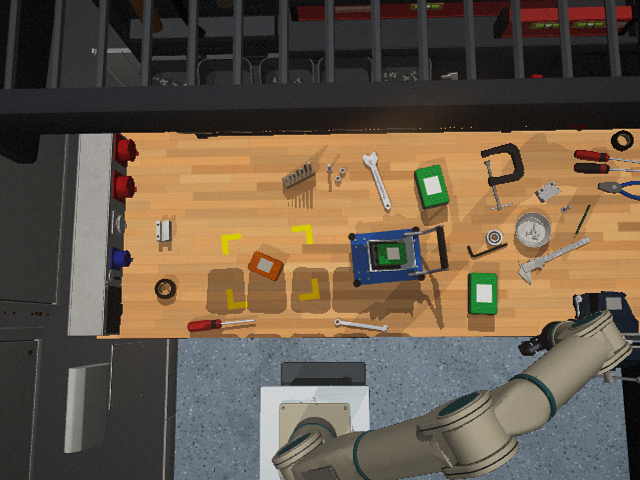

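View pics/a_side.png

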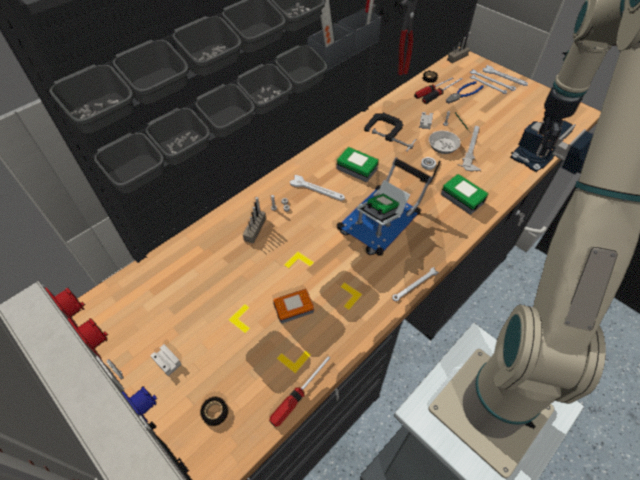

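View pics/a_wrist.png

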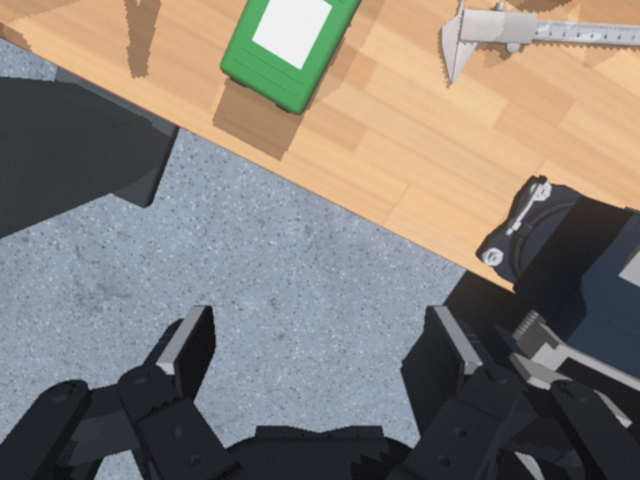

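```bash
cat > h.py <<'E'
import numpy as np,cv2
from cell import bot,eyes
def cloud(name,d,info=None,pose=None):
    i=info or eyes.camera_info(name);K=i['intrinsics']
    v,u=np.mgrid[0:480,0:640]
    c=np.stack([(u-K[0,2])/K[0,0]*d,-(v-K[1,2])/K[1,1]*d,-d],-1)
    if name=='wrist':
        M=i['mount'];p=c@M[:3,:3].T+M[:3,3];R,t=pose
        return p@R.T+t
    return c@i['attitude'].T+i['xyz']
def masks(p):
    hsv=cv2.cvtColor(p,cv2.COLOR_BGR2HSV);h,s,v=hsv[...,0],hsv[...,1],hsv[...,2]
    return dict(orange=(h>=5)&(h<=14)&(s>180),green=(h>50)&(h<80)&(s>130)&(v>40),blue=(h>100)&(h<125)&(s>130)&(v>60),yellow=(h>24)&(h<34)&(s>180)&(v>120))
def project(name,P):
    i=eyes.camera_info(name);K=i['intrinsics']
    c=(np.atleast_2d(P)-i['xyz'])@i['attitude']
    return np.c_[K[0,0]*c[:,0]/-c[:,2]+K[0,2],K[1,1]*-c[:,1]/-c[:,2]+K[1,2]]
E
python3 - <<'E'
from h import *
for n in ("top","side"):
    p=cv2.imread(f"pics/a_{n}.png");d=np.load(f"pics/a_{n}.npy");P=cloud(n,d)
    for k,m in masks(p).items():
        m=m&(d>0)
        c,l,st,ce=cv2.connectedComponentsWithStats(m.astype(np.uint8))
        for j in range(1,c):
            if st[j,4]>40:
                q=P[l==j];r=cv2.minAreaRect(q[:,:2].astype(np.float32))
                print(n,k,st[j],q.mean(0).round(),'z',np.percentile(q[:,2],[5,50,95]).round(),'rect',np.round(r[0]),np.round(r[1]),round(r[2],1))
p=cv2.imread("pics/a_top.png")
cv2.imwrite("pics/c_caddy.png",cv2.resize(p[210:310,200:480],None,fx=2.8,fy=2.8,interpolation=2))
p=cv2.imread("pics/a_side.png")
cv2.imwrite("pics/c_caddys.png",cv2.resize(p[140:350,230:500],None,fx=2.8,fy=2.8,interpolation=2))
E
```

```text
top orange [248 251  35  30 443] [499. 142.  34.] z [27. 34. 41.] rect [501. 145.] [97. 60.] 65.4
top green [415 165  34  43 703] [ 730. -355.   44.] z [36. 44. 50.] rect [ 732. -356.] [119.  77.] 13.3
top green [376 243  31  22 407] [ 519. -223.  114.] z [ 91. 118. 134.] rect [ 521. -225.] [59. 84.] 6.2
top green [470 273  27  41 797] [ 411. -490.   44.] z [37. 44. 51.] rect [ 411. -492.] [ 78. 117.] 88.2
top blue [621 181  19   6  61] [ 738. -952.    8.] z [ 2.  8. 14.] rect [ 738. -951.] [13. 58.] 9.3
top blue [620 190  20  10  62] [ 701. -948.    9.] z [ 4.  8. 15.] rect [ 701. -948.] [58. 12.] 67.5
top blue [ 351  229   71   56 1585] [ 514. -198.   51.] z [44. 51. 57.] rect [ 521. -215.] [149. 199.] 4.6
top blue [113 250  14  17 169] [515. 542. 134.] z [124. 134. 146.] rect [516. 541.] [45. 35.] 2.1
top yellow [291 224  22  20 193] [605.  28.  -2.] z [-9. -1.  5.] rect [596.  36.] [59. 60.] 5.4
top yellow [221 233  20  22 194] [579. 260.  -2.] z [-9. -2.  5.] rect [572. 250.] [59. 61.] 8.1
side orange [274 289  40  31 519] [496. 148.  34.] z [27. 34. 38.] rect [500. 146.] [90. 6
[... 224 characters left out ...]
green [368 195  30  18 232] [ 512. -206.  121.] z [ 98. 126. 133.] rect [ 520. -221.] [57. 79.] 4.3
side blue [ 341  204   76   46 1283] [ 501. -177.   51.] z [48. 51. 55.] rect [ 519. -211.] [147. 198.] 4.9
side blue [122 388  34  26 417] [508. 544. 135.] z [119. 136. 149.] rect [515. 541.] [40. 58.] 89.7
side yellow [285 252  28  16 166] [606.  28.  -1.] z [-4. -1.  2.] rect [598.  34.] [61. 58.] 7.3
side yellow [343 285  17  22  92] [422.   7.  -1.] z [-4. -0.  3.] rect [422.   6.] [39. 67.] 51.4
side yellow [229 305  20  28 215] [578. 261.  -1.] z [-4. -1.  2.] rect [572. 250.] [60. 59.] 4.9
side yellow [278 356  25  15  93] [402. 248.  -1.] z [-4. -0.  3.] rect [405. 243.] [54. 31.] 9.1
```

View pics/c_caddy.png

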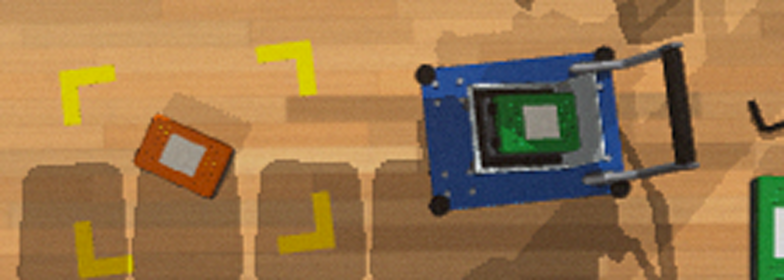

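View pics/c_caddys.png

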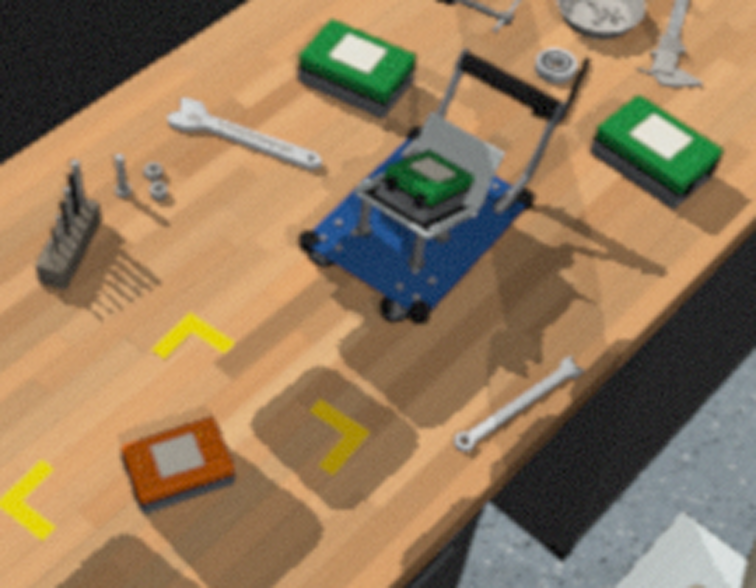

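```bash
cat >> h.py <<'E'
def heading(R): return np.degrees(np.arctan2(R[1,0],R[0,0]))
def plan(wps,start=None,vmax=40,smax=0.13):
    """wps: list of (x,y,z,heading deg[,vmax]); prints rows in tool axes (tool straight down)"""
    s=bot.get_state()
    if start is None: start=(*s['eef_pos'],heading(s['ee_rot']))
    c=np.array(start,float);rows=[]
    for w in wps:
        v=w[4] if len(w)>4 else vmax
        t=np.array(w[:4],float)
        dh=(t[3]-c[3]+180)%360-180
        n=int(max(np.ceil(np.linalg.norm(t[:3]-c[:3])/v-1e-6),np.ceil(abs(np.radians(dh))/smax-1e-6),1))
        c0=c.copy()
        for k in range(1,n+1):
            g=np.r_[c0[:3]+(t[:3]-c0[:3])*k/n,c0[3]+dh*k/n]
            a=np.radians(c[3]);X=np.array([np.cos(a),np.sin(a)]);Y=np.array([np.sin(a),-np.cos(a)])
            d=g[:3]-c[:3]
            r=[round(d[:2]@X/10,2),round(d[:2]@Y/10,2),round(-d[2]/10,2),round(-np.radians(g[3]-c[3]),3)]
            rows.append(r)
            c[:2]+=10*(r[0]*X+r[1]*Y);c[2]-=10*r[2];c[3]-=np.degrees(r[3])
    while len(rows)%8: rows.append([0,0,0,0])
    for i in range(0,len(rows),8): print('CALL',str(rows[i:i+8]).replace(' ',''))
    print('end',c.round(1))
E
python3 - <<'E'
from h import *
plan([(502.5,151,150,-23.7),(502.5,151,110,-23.7)])
E
```

```text
CALL [[np.float64(-2.78),np.float64(-2.58),np.float64(0.4),np.float64(-0.034)],[np.float64(-2.7),np.float64(-2.68),np.float64(0.41),np.float64(-0.035)],[np.float64(-2.6),np.float64(-2.76),np.float64(0.4),np.float64(-0.034)],[np.float64(-2.5),np.float64(-2.86),np.float64(0.4),np.float64(-0.034)],[np.float64(-2.4),np.float64(-2.94),np.float64(0.41),np.float64(-0.035)],[np.float64(-2.3),np.float64(-3.02),np.float64(0.4),np.float64(-0.034)],[np.float64(-2.2),np.float64(-3.09),np.float64(0.4),np.float64(-0.035)],[np.float64(-2.09),np.float64(-3.18),np.float64(0.4),np.float64(-0.034)]]
CALL [[np.float64(-1.98),np.float64(-3.24),np.float64(0.41),np.float64(-0.034)],[np.float64(-1.86),np.float64(-3.3),np.float64(0.4),np.float64(-0.035)],[np.float64(-1.75),np.float64(-3.37),np.float64(0.4),np.float64(-0.034)],[np.float64(-1.64),np.float64(-3.43),np.float64(0.41),np.float64(-0.034)],[np.float64(-1.51),np.float64(-3.48),np.float64(0.4),np.float64(-0.035)],[np.float64(-1.4),np.float64(-3.53),np.float64(0.4),np.float64(-0.034)],[np.float64(-1.27),np.float64(-3.58),np.float64(0.41),np.float64(-0.035)],[np.float64(-1.15),np.float64(-3.62),np.float64(0.4),np.float64(-0.034)]]
CALL [[np.float64(-1.02),np.float64(-3.65),np.float64(0.4),np.float64(-0.034)],[np.float64(-0.9),np.float64(-3.69),np.float64(0.4),np.float64(-0.035)],[np.float64(-0.77),np.float64(-3.72),np.float64(0.41),np.float64(-0.034)],[np.float64(-0.64),np.float64(-3.74),np.float64(0.4),np.float64(-0.034)],[np.float64(0.0),np.float64(0.0),np.float64(2.0),np.float64(-0.0)],[np.float64(0.0),np.float64(0.0),np.float64(2.0),np.float64(-0.0)],[0,0,0,0],[0,0,0,0]]
end [502.5 151.  110.  -23.7]
```

move_arm --targets '[[[-2.8,-2.6,0.4,-0.034],[-2.7,-2.7,0.4,-0.034],[-2.6,-2.8,0.4,-0.034],[-2.5,-2.9,0.4,-0.034],[-2.4,-2.9,0.4,-0.034],[-2.3,-3.0,0.4,-0.034],[-2.2,-3.1,0.4,-0.034],[-2.1,-3.2,0.4,-0.034]]]' --grip 100

```text
clock: 0.95
eef_pos: [378.8, -285.4, 199.2]
ee_rot: [[0.676, -0.737, 0.0], [-0.737, -0.676, 0.0], [0.0, -0.0, -1.0]]
wrist_force: [1.6, 0.7, 0.2]
gripper_width: 0.998
```

move_arm --targets '[[[-2.0,-3.2,0.4,-0.034],[-1.9,-3.3,0.4,-0.034],[-1.8,-3.4,0.4,-0.034],[-1.6,-3.4,0.4,-0.034],[-1.5,-3.5,0.4,-0.034],[-1.4,-3.5,0.4,-0.034],[-1.3,-3.6,0.4,-0.034],[-1.2,-3.6,0.4,-0.034]]]'

```text
clock: 1.75
eef_pos: [462.2, 6.9, 167.2]
ee_rot: [[0.85, -0.528, 0.0], [-0.528, -0.85, -0.0], [0.0, -0.0, -1.0]]
wrist_force: [1.5, 0.5, 0.2]
gripper_width: 0.998
```

move_arm --targets '[[[-1.0,-3.6,0.4,-0.034],[-0.9,-3.7,0.4,-0.034],[-0.8,-3.7,0.4,-0.034],[-0.6,-3.7,0.4,-0.034],[0,0,2,0],[0,0,2,0],[0,0,0,0],[0,0,0,0]]]'

```text
clock: 2.55
eef_pos: [504.1, 149.8, 111.3]
ee_rot: [[0.913, -0.409, -0.001], [-0.409, -0.913, -0.0], [-0.001, 0.001, -1.0]]
wrist_force: [0.3, -0.1, -1.2]
gripper_width: 0.999
```

```bash
python3 - <<'E'
from h import *
s=bot.get_state();print(s['clock'],s['eef_pos'],heading(s['ee_rot']),s['q'].round(2))
p,d=eyes.camera('wrist');cv2.imwrite('pics/b_w.png',p)
P=cloud('wrist',d,pose=(s['ee_rot'],s['eef_pos']))
m=masks(p)['orange']&(d>0)
c,l,st,ce=cv2.connectedComponentsWithStats(m.astype(np.uint8));j=1+st[1:,4].argmax()
q=P[l==j];top=q[q[:,2]>30];r=cv2.minAreaRect(top[:,:2].astype(np.float32));print(st[j],q[:,2].max(),r,heading(s['ee_rot']))
# yellow bay, z=0
for n in('top','side'):
    p=cv2.imread(f'pics/a_{n}.png');h=cv2.cvtColor(p,cv2.COLOR_BGR2HSV)
    m=((h[...,0]>23)&(h[...,0]<34)&(h[...,1]>170)&(h[...,2]>70)).astype(np.uint8)
    c,l,st,ce=cv2.connectedComponentsWithStats(m)
    i=eyes.camera_info(n);K=i['intrinsics']
    for j in range(1,c):
        if st[j,4]<60: continue
        v,u=np.nonzero(l==j);ray=np.stack([(u-K[0,2])/K[0,0],-(v-K[1,2])/K[1,1],-np.ones(len(u))],-1)@i['attitude'].T
        q=i['xyz']+ray*(-i['xyz'][2]/ray[:,2])[:,None]
        r=cv2.minAreaRect(q[:,:2].astype(np.float32));print(n,st[j,4],q.mean(0).round(1)[:2],np.round(r[0],1),np.round(r[1],1),round(r[2],1))
E
```

```text
2.55 [504.09510625 149.82268008 111.27399016] -24.135839052261588 [-0.26  0.63 -0.12  1.97  0.14  0.55 -0.9 ]
[ 275  184   95  131 7898] 39.664369321815315 ((503.1263122558594, 144.58023071289062), (90.12158203125, 58.296051025390625), 65.29327392578125) -24.135839052261588
top 197 [604.4  27.7] [595.2  35.3] [59.1 60.1] 6.4
top 196 [578.3 259.5] [570.7 250.1] [60.  59.4] 6.7
top 169 [422.2   6.8] [430.1  13.9] [53.9 59.7] 89.6
top 174 [395.6 238.8] [405. 231.] [57.7 58.7] 4.2
side 182 [605.4  28.6] [596.7  36.1] [58.4 58.8] 5.6
side 167 [422.6   7.9] [430.9  17.6] [55.9 56. ] 7.5
side 233 [578.4 261.4] [571.6 250.6] [57.7 59. ] 6.9
side 241 [396.8 239.3] [406.6 231.3] [56.5 57.7] 6.5
```

View pics/b_w.png

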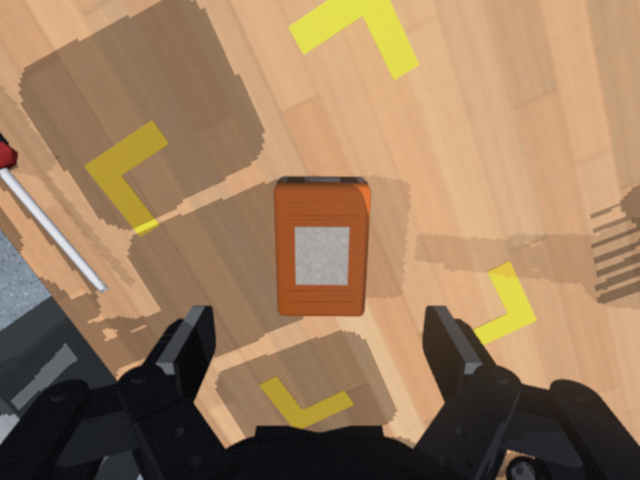

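move_arm --targets '[[[0,0,3,0],[0,0,3,0],[0,0,2.5,0],[0,0,1.3,0],[0,0,0.7,0],[0,0,0.3,0],[0,0,0,0],[0,0,0,0]]]'

```text
clock: 3.4
eef_pos: [505.0, 150.2, 4.3]
ee_rot: [[0.913, -0.409, 0.002], [-0.409, -0.913, 0.001], [0.001, -0.001, -1.0]]
wrist_force: [-0.4, 0.0, -0.2]
gripper_width: 1.0
```

move_arm --targets '[[[0,0,0,0],[0,0,0,0],[0,0,0,0],[0,0,0,0],[0,0,0,0],[0,0,0,0],[0,0,0,0],[0,0,0,0]]]' --grip 60

```text
clock: 4.2
eef_pos: [504.8, 150.2, 4.2]
ee_rot: [[0.913, -0.409, 0.001], [-0.409, -0.913, 0.0], [0.001, -0.001, -1.0]]
wrist_force: [-0.3, -0.2, 5.1]
gripper_width: 0.689
```

move_arm --targets '[[[0,0,-1,0],[0,0,-3,0],[0,0,-3,0],[0,0,-3,0],[0,0,-3,0],[0,0,0,0],[0,0,0,0],[0,0,0,0]]]'

```text
clock: 5.0
eef_pos: [503.4, 149.6, 132.6]
ee_rot: [[0.913, -0.409, -0.002], [-0.409, -0.913, -0.001], [-0.001, 0.001, -1.0]]
wrist_force: [-0.0, 0.8, -0.9]
gripper_width: 0.689
```

```bash
python3 - <<'E'
from h import *
s=bot.get_state();print(s['clock'],s['eef_pos'],heading(s['ee_rot']),s['gripper_width'])
for n in('wrist','side'):
    p,d=eyes.camera(n);cv2.imwrite(f'pics/d_{n}.png',p)
    P=cloud(n,d,pose=(s['ee_rot'],s['eef_pos']))
    m=masks(p)['orange']&(d>0)
    c,l,st,ce=cv2.connectedComponentsWithStats(m.astype(np.uint8));j=1+st[1:,4].argmax()
    q=P[l==j];print(n,st[j],q.mean(0).round(1),q[:,2].min(),q[:,2].max())
E
```

```text
5.0 [503.36689281 149.64685209 132.58925948] -24.127603066685086 0.6890801935034825
wrist [  232   241   174   197 20582] [508.4 162.2 165.1] 1.3365806443927113 216.57673412883938
side [270 270  18  25 254] [506.9 176.2 161.8] 148.33004379959834 226.28772323414546
```

View pics/d_wrist.png

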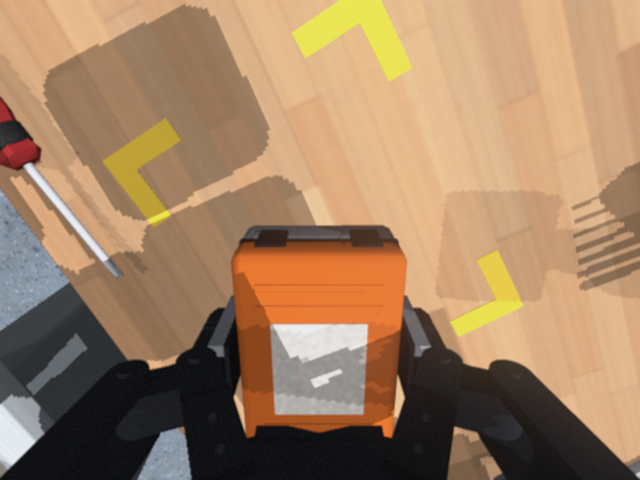

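View pics/d_side.png

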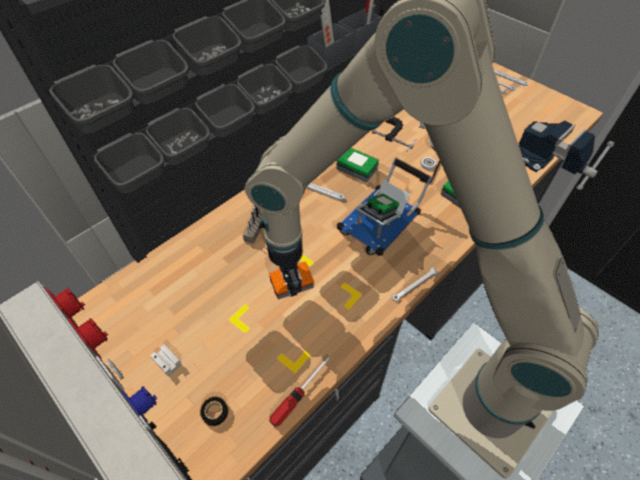

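```bash
cat >> h.py <<'E'
def tilt():
    s=bot.get_state();p,d=eyes.camera('wrist')
    P=cloud('wrist',d,pose=(s['ee_rot'],s['eef_pos']))
    m=masks(p)['orange']&(d>0);m=cv2.erode(m.astype(np.uint8),np.ones((7,7)))>0
    m[:,:240]=0;m[:,400:]=0;m[430:]=0
    q=P[m]; z=s['eef_pos'][2]; q=q[(abs(q[:,2]-z-20)<50)]
    for _ in range(4):
        c=q.mean(0);n=np.linalg.svd(q-c,full_matrices=False)[2][2];n*=np.sign(n[2]);e=(q-c)@n;q=q[abs(e)<2.5*e.std()+.3]
    nl=s['ee_rot'].T@n
    print('clock',s['clock'],'tcp',s['eef_pos'].round(1),'tilt deg',np.degrees(np.arccos(n[2])).round(1),'n tool',nl.round(3),'world n',n.round(3),len(q),e.std().round(2),'c tool',((c-s['eef_pos'])@s['ee_rot']).round(1))
    print('pitch(+ = camera-side end low?)',np.degrees(np.arctan2(nl[1],-nl[2])).round(1))
    return p
E
python3 - <<'E'
from h import *
tilt()
E
```

```text
clock 5.1 tcp [503.3 149.7 132.2] tilt deg 0.5 n tool [ 0.001 -0.006 -1.   ] world n [0.006 0.006 1.   ] 12621 0.65 c tool [ -0.9 -15.  -32.7]
pitch(+ = camera-side end low?) -0.3
```

```bash
python3 - <<'E'
from h import *
plan([(480,-40,215,-12),(411,-520,215,-1.7),(411,-560,100,-1.7)],vmax=44)
E
```

```text
CALL [[np.float64(1.12),np.float64(3.66),np.float64(-1.66),np.float64(-0.042)],[np.float64(0.97),np.float64(3.7),np.float64(-1.65),np.float64(-0.043)],[np.float64(0.81),np.float64(3.73),np.float64(-1.66),np.float64(-0.042)],[np.float64(0.65),np.float64(3.77),np.float64(-1.65),np.float64(-0.042)],[np.float64(0.49),np.float64(3.8),np.float64(-1.66),np.float64(-0.042)],[np.float64(0.27),np.float64(4.03),np.float64(0.0),np.float64(-0.015)],[np.float64(0.21),np.float64(4.04),np.float64(0.0),np.float64(-0.015)],[np.float64(0.15),np.float64(4.04),np.float64(0.0),np.float64(-0.015)]]
CALL [[np.float64(0.09),np.float64(4.03),np.float64(0.0),np.float64(-0.015)],[np.float64(0.03),np.float64(4.05),np.float64(0.0),np.float64(-0.015)],[np.float64(-0.03),np.float64(4.04),np.float64(0.0),np.float64(-0.015)],[np.float64(-0.09),np.float64(4.04),np.float64(0.0),np.float64(-0.015)],[np.float64(-0.15),np.float64(4.03),np.float64(0.0),np.float64(-0.015)],[np.float64(-0.22),np.float64(4.04),np.float64(0.0),np.float64(-0.015)],[np.float64(-0.27),np.float64(4.03),np.float64(0.0),np.float64(-0.015)],[np.float64(-0.33),np.float64(4.03),np.float64(0.0),np.float64(-0.015)]]
CALL [[np.float64(-0.4),np.float64(4.02),np.float64(0.0),np.float64(-0.015)],[np.float64(0.04),np.float64(1.33),np.float64(3.83),np.float64(-0.0)],[np.float64(0.04),np.float64(1.33),np.float64(3.84),np.float64(-0.0)],[np.float64(0.04),np.float64(1.34),np.float64(3.83),np.float64(-0.0)],[0,0,0,0],[0,0,0,0],[0,0,0,0],[0,0,0,0]]
end [ 411.  -560.   100.    -1.7]
```

move_arm --targets '[[[1.1,3.7,-1.7,-0.042],[1.0,3.7,-1.7,-0.042],[0.8,3.7,-1.7,-0.042],[0.6,3.8,-1.6,-0.042],[0.5,3.8,-1.6,-0.042],[0.3,4.0,0,-0.015],[0.2,4.0,0,-0.015],[0.2,4.0,0,-0.015]]]'

```text
clock: 5.95
eef_pos: [462.8, -160.5, 215.8]
ee_rot: [[0.986, -0.165, -0.001], [-0.165, -0.986, 0.0], [-0.001, -0.0, -1.0]]
wrist_force: [0.6, -0.0, -1.3]
gripper_width: 0.694
```

move_arm --targets '[[[0.1,4.0,0,-0.015],[0,4.1,0,-0.015],[0,4.1,0,-0.015],[-0.1,4.0,0,-0.015],[-0.2,4.0,0,-0.015],[-0.2,4.0,0,-0.015],[-0.3,4.0,0,-0.015],[-0.3,4.0,0,-0.015]]]'

```text
clock: 6.75
eef_pos: [416.2, -479.2, 215.1]
ee_rot: [[0.999, -0.045, -0.001], [-0.045, -0.999, 0.002], [-0.002, -0.002, -1.0]]
wrist_force: [1.2, -0.2, -2.1]
gripper_width: 0.69
```

move_arm --targets '[[[-0.4,4.0,0,-0.015],[0,1.4,3.8,0],[0,1.4,3.8,0],[0,1.4,3.8,0],[0,0,0,0],[0,0,0,0],[0,0,0,0],[0,0,0,0]]]'

```text
clock: 7.55
eef_pos: [411.5, -560.1, 104.9]
ee_rot: [[1.0, -0.03, 0.003], [-0.03, -1.0, -0.003], [0.003, 0.003, -1.0]]
wrist_force: [0.4, -0.7, -1.0]
gripper_width: 0.693
```

```bash
python3 - <<'E'
from h import *
s=bot.get_state();print(s['clock'],s['eef_pos'],heading(s['ee_rot']),s['gripper_width'])
p,d=eyes.camera('wrist');cv2.imwrite('pics/e_w.png',p)
P=cloud('wrist',d,pose=(s['ee_rot'],s['eef_pos']))
m=masks(p)['green']&(d>0)
c,l,st,ce=cv2.connectedComponentsWithStats(m.astype(np.uint8));j=1+st[1:,4].argmax()
q=P[l==j];print(st[j],np.percentile(q[:,2],[2,50,98]));t=q[q[:,2]>np.median(q[:,2])-3]
print(cv2.minAreaRect(t[:,:2].astype(np.float32)),np.percentile(t[:,1],[0.5,5,95]))
tilt()
E
```

```text
7.55 [ 411.53095618 -560.06148669  104.8525438 ] -1.721301435221532 0.6932463118568701
[ 211   67  102  139 7986] [45.8994174  47.45271736 49.03021837]
((381.89312744140625, -491.3614807128906), (53.385005950927734, 72.30860900878906), 0.4973102807998657) [-526.63740236 -522.59122105 -460.28650474]
clock 7.6 tcp [ 411.3 -560.1  104.7] tilt deg 0.4 n tool [ 0.002 -0.004 -1.   ] world n [-0.001  0.006  1.   ] 13080 0.62 c tool [  0.1 -14.9 -32.6]
pitch(+ = camera-side end low?) -0.2
```

View pics/e_w.png

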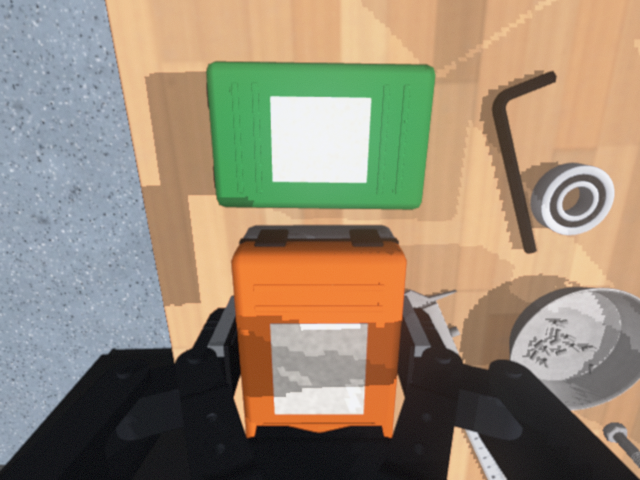

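move_arm --targets '[[[0,-0.3,2,0],[0,0,2,0],[0,0,1,0],[0,0,0.5,0],[0,0,0.4,0],[0,0,0.3,0],[0,0,0.2,0],[0,0,0,0]]]'

```text
clock: 8.45
eef_pos: [409.7, -561.3, 44.4]
ee_rot: [[0.999, -0.033, 0.001], [-0.033, -0.999, -0.008], [0.002, 0.008, -1.0]]
wrist_force: [-6.1, -0.0, 21.2]
gripper_width: 0.689
```

```bash
python3 - <<'E'
from h import *
tilt()
print(bot.get_state()['wrist_force'],bot.get_state()['ft_torque'])
E
```

```text
clock 8.45 tcp [ 409.7 -561.3   44.4] tilt deg 9.7 n tool [ 0.001  0.176 -0.984] world n [-0.006 -0.168  0.986] 12595 0.61 c tool [ -0.4 -11.3 -36.1]
pitch(+ = camera-side end low?) 10.1
[-6.8282266   0.61915076 21.26107395] [0.58150661 1.34884687 0.20791449]
```

move_arm --targets '[[[0,0,0.2,0],[0,0,0.2,0],[0,0,0.2,0],[0,0,0.2,0],[0,0,0,0],[0,0,0,0],[0,0,0,0],[0,0,0,0]]]'

```text
clock: 9.3
eef_pos: [410.2, -564.9, 37.6]
ee_rot: [[0.999, -0.034, 0.004], [-0.034, -0.999, -0.014], [0.004, 0.014, -1.0]]
wrist_force: [-6.1, -5.4, 23.5]
gripper_width: 0.692
```

```bash
python3 - <<'E'
from h import *
p=tilt();cv2.imwrite('pics/f_w.png',p)
print(bot.get_state()['wrist_force'],bot.get_state()['ft_torque'])
E
```

```text
clock 9.3 tcp [ 410.2 -564.9   37.6] tilt deg 19.1 n tool [ 0.003  0.34  -0.94 ] world n [-0.012 -0.326  0.945] 10924 0.81 c tool [  0.2 -10.3 -39.4]
pitch(+ = camera-side end low?) 19.9
[-5.30161803 -5.29153361 23.44999809] [-0.3728377   1.1255875   0.07894678]
```

View pics/f_w.png

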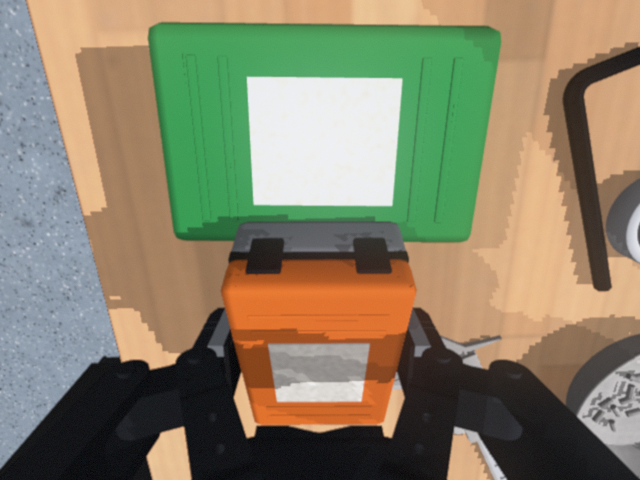

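move_arm --targets '[[[0,-0.1,0.2,0],[0,-0.1,0.2,0],[0,-0.1,0.2,0],[0,-0.1,0.1,0],[0,0,0,0],[0,0,0,0],[0,0,0,0],[0,0,0,0]]]'

```text
clock: 10.15
eef_pos: [410.9, -566.3, 33.3]
ee_rot: [[0.999, -0.036, 0.007], [-0.035, -0.999, -0.023], [0.008, 0.023, -1.0]]
wrist_force: [-4.9, -12.3, 29.7]
gripper_width: 0.693
```

```bash
python3 - <<'E'
from h import *
p=tilt()
print(bot.get_state()['wrist_force'],bot.get_state()['ft_torque'])
E
```

```text
clock 10.15 tcp [ 410.9 -566.3   33.3] tilt deg 24.1 n tool [ 0.002  0.429 -0.903] world n [-0.02  -0.407  0.913] 9430 1.35 c tool [  0.5 -13.4 -43.2]
pitch(+ = camera-side end low?) 25.4
[ -6.64232696 -11.36487862  29.33604519] [-1.53481207  1.29143565  0.05786976]
```

move_arm --targets '[[[0,0.5,-1,0],[0,0,-3,0],[0,0,-4,0],[0,0,-4,0],[0,0,-4,0],[0,0,-2,0],[0,0,0,0],[0,0,0,0]]]'

```text
clock: 11.0
eef_pos: [410.0, -557.3, 203.2]
ee_rot: [[1.0, -0.031, -0.0], [-0.031, -1.0, 0.0], [-0.0, -0.0, -1.0]]
wrist_force: [0.7, 0.0, -2.6]
gripper_width: 0.691
```

```bash
python3 - <<'E'
from h import *
p=tilt();cv2.imwrite('pics/g_w.png',p)
s=bot.get_state()
for n in ('top','side'):
    p,d=eyes.camera(n);cv2.imwrite(f'pics/g_{n}.png',p);np.save(f'pics/g_{n}.npy',d)
    P=cloud(n,d);m=masks(p)
    for k in('blue','green'):
        c,l,st,ce=cv2.connectedComponentsWithStats((m[k]&(d>0)).astype(np.uint8))
        for j in range(1,c):
            if st[j,4]>150:
                q=P[l==j];r=cv2.minAreaRect(q[:,:2].astype(np.float32))
                print(n,k,st[j],q.mean(0).round(),'rect',np.round(r[0]),np.round(r[1]),round(r[2],1))
E
```

```text
clock 11.0 tcp [ 410.  -557.3  203.2] tilt deg 24.8 n tool [ 0.005  0.419 -0.908] world n [-0.008 -0.419  0.908] 9876 1.41 c tool [ -0.3 -13.5 -42.8]
pitch(+ = camera-side end low?) 24.8
top blue [ 351  229   71   56 1583] [ 514. -198.   51.] rect [ 520. -215.] [149. 197.] 4.9
top blue [113 251  14  15 168] [515. 542. 135.] rect [515. 544.] [40. 41.] 88.0
top green [415 165  34  43 700] [ 730. -355.   44.] rect [ 731. -356.] [119.  77.] 12.6
top green [376 243  31  22 406] [ 519. -223.  114.] rect [ 521. -225.] [59. 84.] 6.2
top green [470 273  27  41 793] [ 410. -490.   44.] rect [ 411. -491.] [ 78. 118.] 87.3
side blue [ 341  204   76   46 1285] [ 501. -177.   51.] rect [ 518. -211.] [147. 197.] 3.8
side blue [122 388  34  26 419] [509. 544. 134.] rect [515. 541.] [40. 59.] 89.9
side green [338 148  40  29 456] [ 722. -342.   42.] rect [ 730. -353.] [116.  78.] 12.8
side green [444 175  43  34 556] [ 406. -478.   42.] rect [ 410. -489.] [ 78. 116.] 86.6
side green [368 195  30  19 231] [ 513. -206.  121.] rect [ 520. -220.] [58. 80.] 4.7
```

View pics/g_w.png

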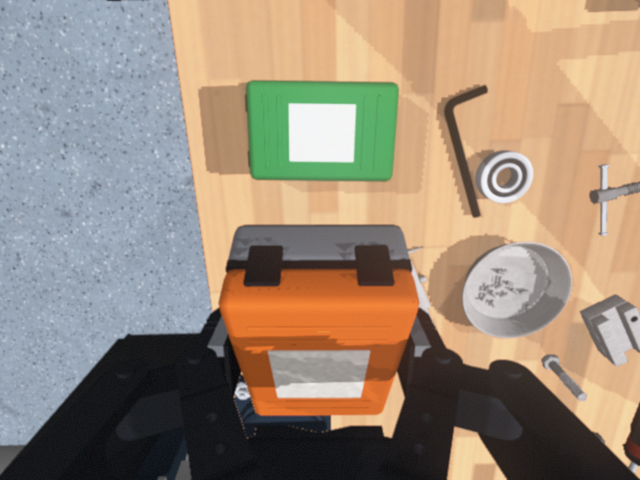

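```bash
python3 - <<'E'
from h import *
s=bot.get_state();p,d=eyes.camera('wrist')
P=cloud('wrist',d,pose=(np.eye(3),np.zeros(3)))  # tool frame
h=cv2.cvtColor(p,cv2.COLOR_BGR2HSV)
m=masks(p)['orange']&(d>0)
m[:,:225]=0;m[:,415:]=0
q=P[m];q=q[q[:,2]<10]
a=np.radians(24.8);up=np.array([0,-np.cos(a),-np.sin(a)]);n=np.array([0,np.sin(a),-np.cos(a)])
piv=np.array([0,0,-19.]);U=(q-piv)@up;N=(q-piv)@n
print('along up pct',np.percentile(U,[0.5,2,50,98,99.5]).round(1),'normal',np.percentile(N,[1,50,99]).round(1),'x',np.percentile(q[:,0],[.5,99.5]).round(1))
# grey part uphill end
g=(d>0)&(h[...,1]<90);g[:,:225]=0;g[:,415:]=0;g[:215]=0;g[275:]=0
q=P[g];q=q[q[:,2]<20];print('end',np.percentile((q-piv)@up,[50,90,98,99.5]).round(1),np.percentile((q-piv)@n,[1,50,99]).round(1))
plan([(521.4,-232,185,4.8)],vmax=42)
E
```

```text
along up pct [-43.8 -41.   32.8  43.5  43.8] normal [ 4.5 16.  17.7] x [-28.5  28.1]
end [43.4 44.6 45.2 45.5] [-16.6  -6.    6.3]
CALL [[np.float64(1.13),np.float64(-3.65),np.float64(0.18),np.float64(-0.013)],[np.float64(1.18),np.float64(-3.63),np.float64(0.18),np.float64(-0.012)],[np.float64(1.23),np.float64(-3.62),np.float64(0.18),np.float64(-0.013)],[np.float64(1.27),np.float64(-3.6),np.float64(0.18),np.float64(-0.013)],[np.float64(1.32),np.float64(-3.58),np.float64(0.18),np.float64(-0.013)],[np.float64(1.36),np.float64(-3.57),np.float64(0.18),np.float64(-0.012)],[np.float64(1.41),np.float64(-3.55),np.float64(0.19),np.float64(-0.013)],[np.float64(1.45),np.float64(-3.53),np.float64(0.18),np.float64(-0.013)]]
CALL [[np.float64(1.5),np.float64(-3.51),np.float64(0.18),np.float64(-0.013)],[0,0,0,0],[0,0,0,0],[0,0,0,0],[0,0,0,0],[0,0,0,0],[0,0,0,0],[0,0,0,0]]
end [ 521.4 -232.   185.     4.8]
```

move_arm --targets '[[[1.1,-3.6,0.2,-0.013],[1.2,-3.6,0.2,-0.013],[1.2,-3.6,0.2,-0.013],[1.3,-3.6,0.2,-0.013],[1.3,-3.6,0.2,-0.013],[1.4,-3.6,0.2,-0.013],[1.4,-3.5,0.2,-0.013],[1.4,-3.5,0.2,-0.013]]]'

```text
clock: 12.0
eef_pos: [508.9, -268.5, 186.3]
ee_rot: [[0.997, 0.073, -0.001], [0.074, -0.997, 0.001], [-0.001, -0.001, -1.0]]
wrist_force: [1.0, 0.0, -0.4]
gripper_width: 0.695
```

move_arm --targets '[[[1.5,-3.3,0.2,-0.013],[0,0,0.5,0],[0,0,0,0],[0,0,0,0],[0,0,0,0],[0,0,0,0],[0,0,0,0],[0,0,0,0]]]'

```text
clock: 12.8
eef_pos: [521.4, -236.7, 180.4]
ee_rot: [[0.996, 0.085, 0.0], [0.085, -0.996, -0.0], [0.0, 0.0, -1.0]]
wrist_force: [0.5, -0.3, -1.8]
gripper_width: 0.693
```

```bash
python3 - <<'E'
from h import *
s=bot.get_state();print(s['clock'],s['eef_pos'],heading(s['ee_rot']))
p,d=eyes.camera('wrist');cv2.imwrite('pics/i_w.png',p);np.save('pics/i_w.npy',d)
P=cloud('wrist',d,pose=(s['ee_rot'],s['eef_pos']))
m=masks(p)['blue']&(d>0);q=P[m];q=q[abs(q[:,2]-53)<5];print(len(q),np.median(q[:,2]))
r=cv2.minAreaRect(q[:,:2].astype(np.float32));print(r,cv2.boxPoints(r).round(1))
E
```

```text
12.8 [ 521.38699367 -236.6508612   180.41249224] 4.880573464363459
16282 53.77132869681491
((521.4484252929688, -198.3438262939453), (147.6032257080078, 165.55776977539062), 4.899948596954346) [[ 440.8 -122.2]
 [ 455.  -287.1]
 [ 602.1 -274.5]
 [ 587.9 -109.6]]
```

View pics/i_w.png

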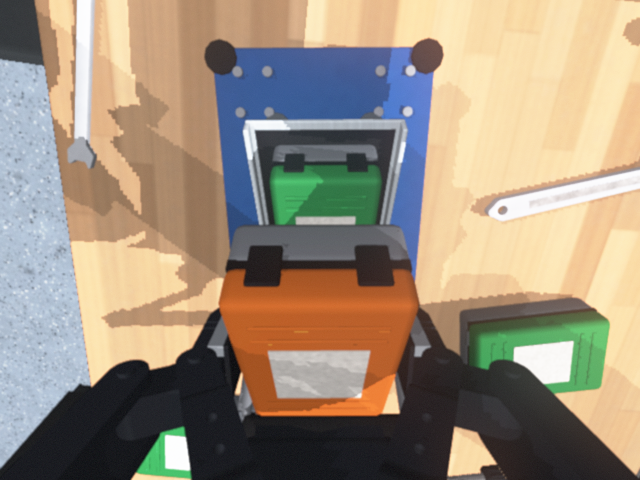

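move_arm --targets '[[[0.2,0.1,1.5,0],[0,0,1.5,0],[0,0,1.2,0],[0,0,0.8,0],[0,0,0.4,0],[0,0,0.2,0],[0,0,0,0],[0,0,0,0]]]'

```text
clock: 13.65
eef_pos: [524.0, -237.2, 124.8]
ee_rot: [[0.996, 0.086, 0.001], [0.086, -0.996, -0.0], [0.001, 0.0, -1.0]]
wrist_force: [0.1, 0.3, -1.4]
gripper_width: 0.696
```

```bash
python3 - <<'E'
from h import *
p=tilt();cv2.imwrite('pics/j_w.png',p);print(bot.get_state()['wrist_force'])
p,d=eyes.camera('side');cv2.imwrite('pics/j_s.png',cv2.resize(p[130:300,290:500],None,fx=3.5,fy=3.5,interpolation=2))
E
```

```text
clock 13.65 tcp [ 524.  -237.2  124.8] tilt deg 24.8 n tool [ 0.002  0.42  -0.908] world n [ 0.037 -0.418  0.908] 9804 1.3 c tool [ -0.1 -14.1 -43.2]
pitch(+ = camera-side end low?) 24.8
[ 0.80679479  0.37409567 -1.70457767]
```

View pics/j_s.png

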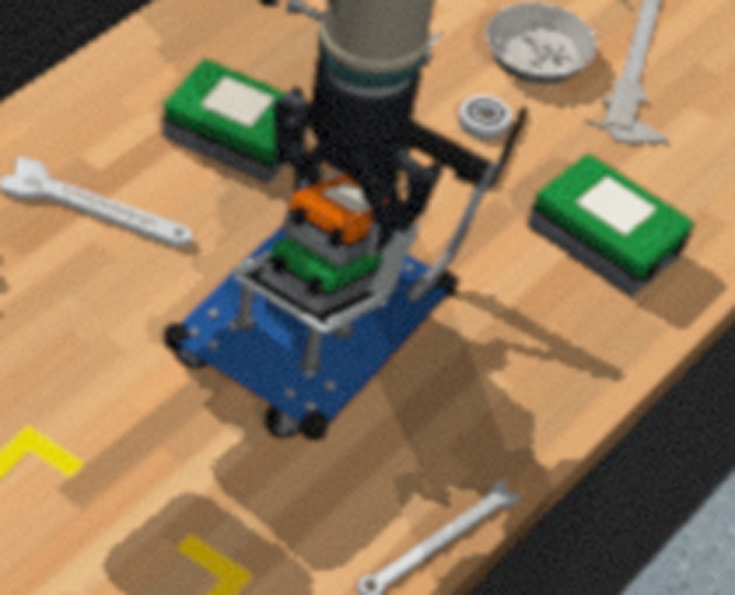

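View pics/j_w.png

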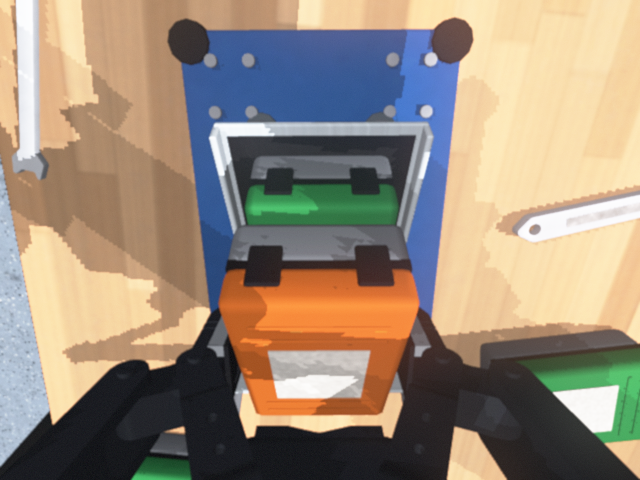

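```bash
cat >> h.py <<'E'
def stack():
    s=bot.get_state();p,d=eyes.camera('wrist')
    P=cloud('wrist',d,pose=(np.eye(3),np.zeros(3)));mk=masks(p)
    a=np.radians(28);up=np.array([0,-np.cos(a),-np.sin(a)]);n=np.array([0,np.sin(a),-np.cos(a)])
    for k in('green','orange'):
        m=mk[k]&(d>0);m[:,:225]=0;m[:,415:]=0
        m=cv2.erode(m.astype(np.uint8),np.ones((3,3)))>0
        q=P[m];q=q[q[:,2]<60]
        print(k,'up',np.percentile(q@up,[90,98,99.5]).round(1),'n',np.percentile(q@n,[5,50,95,99]).round(1),'x',np.percentile(q[:,0],[.5,50,99.5]).round(1))
    print(s['clock'],s['eef_pos'].round(1),s['wrist_force'].round(1),s['gripper_width'].round(3))
    return p
E
python3 -c "
from h import *
stack()"
```

```text
green up [49.3 49.8 50. ] n [-23.4 -14.6 -12.8 -12.3] x [-27.2  -0.3  27.2]
orange up [52.4 53.  53.3] n [22.  31.9 34.  34.4] x [-27.8  -0.5  27.6]Traceback (most recent call last):
  File "<string>", line 3, in <module>
    stack()
    ~~~~~^^
  File "h.py", line 61, in stack
    print(s['clock'],s['eef_pos'].round(1),s['wrist_force'].round(1),s['gripper_width'].round(3))
                                                                     ^^^^^^^^^^^^^^^^^^^^^^^^
AttributeError: 'float' object has no attribute 'round'
```

move_arm --targets '[[[0,-0.3,0.1,0],[0,-0.2,0.2,0],[0,0,0.2,0],[0,0,0.2,0],[0,0,0.1,0],[0,0,0.1,0],[0,0,0,0],[0,0,0,0]]]'

```text
clock: 14.6
eef_pos: [523.8, -232.3, 117.0]
ee_rot: [[0.996, 0.086, 0.002], [0.086, -0.996, -0.001], [0.002, 0.001, -1.0]]
wrist_force: [-1.6, 0.8, 12.4]
gripper_width: 0.694
```

```bash
sed -i "s/s\['gripper_width'\].round(3)/round(s['gripper_width'],3)/" h.py; python3 -c "
from h import *
stack();tilt()"
```

```text
green up [48.9 49.2 49.4] n [-15.3  -9.3  -6.4  -5.9] x [-27.   -0.3  26.2]
orange up [52.4 53.  53.3] n [22.2 32.  33.8 34.3] x [-27.8  -0.5  27.4]
14.6 [ 523.8 -232.3  117. ] [-1.6  0.8 12.4] 0.694
clock 14.65 tcp [ 523.8 -232.3  117. ] tilt deg 25.1 n tool [ 0.004  0.426 -0.905] world n [ 0.039 -0.423  0.905] 9515 1.29 c tool [  0.4 -13.3 -43.1]
pitch(+ = camera-side end low?) 25.2
```

move_arm --targets '[[[0,0.1,0.1,0],[0,0.1,0.1,0],[0,0,0.1,0],[0,0,0,0],[0,0,0,0],[0,0,0,0],[0,0,0,0],[0,0,0,0]]]'

```text
clock: 15.5
eef_pos: [525.1, -234.4, 115.1]
ee_rot: [[0.996, 0.085, 0.004], [0.085, -0.996, -0.001], [0.004, 0.002, -1.0]]
wrist_force: [-2.6, 1.4, 19.1]
gripper_width: 0.69
```

```bash
python3 -c "
from h import *
stack();tilt()"
```

```text
green up [51.1 51.5 51.7] n [-14.3  -7.6  -4.4  -4. ] x [-27.7  -0.6  26.1]
orange up [52.4 53.  53.3] n [23.  32.7 33.5 33.8] x [-27.7  -0.2  27.4]
15.5 [ 525.1 -234.4  115.1] [-2.6  1.4 19.1] 0.69
clock 15.55 tcp [ 525.1 -234.3  115.1] tilt deg 26.1 n tool [ 0.002  0.441 -0.897] world n [ 0.036 -0.439  0.898] 9165 1.45 c tool [  0.4 -13.9 -43.8]
pitch(+ = camera-side end low?) 26.2
```

move_arm --targets '[[[0,0,0,0],[0,0,0,0],[0,0,0,0],[0,0,0,0],[0,0,0,0],[0,0,-0.5,0],[0,0,-1.0,0],[0,0,-1.5,0]]]' --grip 90

```text
clock: 16.4
eef_pos: [522.9, -233.9, 142.7]
ee_rot: [[0.996, 0.086, -0.001], [0.086, -0.996, 0.001], [-0.001, -0.001, -1.0]]
wrist_force: [0.0, 0.3, -0.4]
gripper_width: 0.902
```

```bash
python3 -c "
from h import *
p=stack();cv2.imwrite('pics/k_w.png',p);tilt()"
```

```text
green up [37.5 37.9 38. ] n [-37.4 -31.  -28.1 -27.6] x [-25.7  -1.   25. ]
orange up [38.5 39.1 39.5] n [0.9 8.8 9.6 9.9] x [-26.3   0.8  29.1]
16.4 [ 522.9 -233.9  142.7] [ 0.   0.3 -0.4] 0.902
clock 16.45 tcp [ 524.8 -234.5  145.5] tilt deg 26.8 n tool [ 0.002  0.453 -0.892] world n [ 0.038 -0.449  0.893] 6164 1.18 c tool [ -1.  -11.9 -12.8]
pitch(+ = camera-side end low?) 26.9
```

View pics/k_w.png

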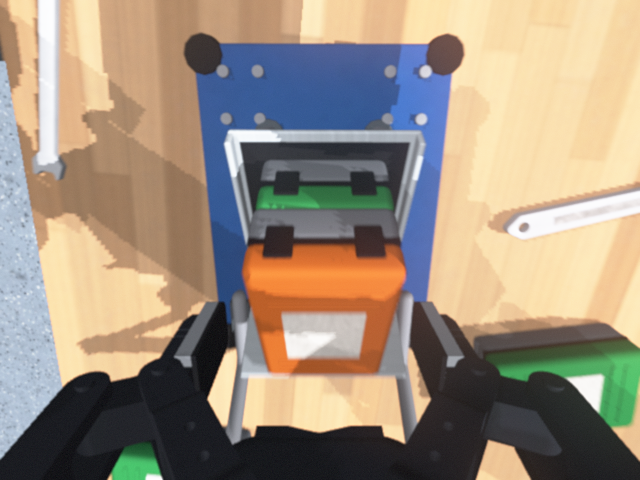

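```bash
python3 - <<'E'
from h import *
for n in('top','side'):
    for t in ('a','g'):
        p=cv2.imread(f'pics/{t}_{n}.png');d=np.load(f'pics/{t}_{n}.npy');P=cloud(n,d)
        g=cv2.cvtColor(p,cv2.COLOR_BGR2GRAY)
        m=(g<60)&(P[...,2]>112)&(P[...,2]<150)&(P[...,1]<-320)&(P[...,1]>-400)&(P[...,0]>450)&(P[...,0]<620)
        q=P[m];r=cv2.minAreaRect(q[:,:2].astype(np.float32))
        print(n,t,len(q),q.mean(0).round(1),np.round(r[0],1),np.round(r[1],1),round(r[2],1),np.percentile(q[:,2],[5,95]).round(1))
plan([(526,-250,225,-20),(534.5,-366,215,-85.2)],vmax=42)
E
```

```text
top a 289 [ 533.4 -362.5  131.5] [ 533.1 -363. ] [123.1  20.1] 4.7 [120.6 140.3]
top g 287 [ 532.5 -362.5  131.9] [ 531.9 -363.6] [123.8  21.8] 2.7 [122.4 140.7]
side a 256 [ 530.9 -359.9  130.1] [ 532.5 -359.2] [124.1  17.7] 6.0 [121.  137.9]
side g 246 [ 530.5 -359.8  130.1] [ 532.3 -360.1] [122.5  19.2] 7.5 [121.7 137.6]
CALL [[np.float64(-0.01),np.float64(0.39),np.float64(-2.01),np.float64(0.109)],[np.float64(0.04),np.float64(0.38),np.float64(-2.01),np.float64(0.108)],[np.float64(0.07),np.float64(0.38),np.float64(-2.0),np.float64(0.109)],[np.float64(0.12),np.float64(0.37),np.float64(-2.01),np.float64(0.109)],[np.float64(0.53),np.float64(1.18),np.float64(0.11),np.float64(0.126)],[np.float64(0.67),np.float64(1.1),np.float64(0.11),np.float64(0.127)],[np.float64(0.81),np.float64(1.01),np.float64(0.11),np.float64(0.126)],[np.float64(0.93),np.float64(0.9),np.float64(0.11),np.float64(0.127)]]
CALL [[np.float64(1.03),np.float64(0.77),np.float64(0.12),np.float64(0.126)],[np.float64(1.13),np.float64(0.64),np.float64(0.11),np.float64(0.127)],[np.float64(1.19),np.float64(0.49),np.float64(0.11),np.float64(0.126)],[np.float64(1.25),np.float64(0.34),np.float64(0.11),np.float64(0.126)],[np.float64(1.28),np.float64(0.18),np.float64(0.11),np.float64(0.127)],[0,0,0,0],[0,0,0,0],[0,0,0,0]]
end [ 534.5 -366.   215.   -85.2]
```

move_arm --targets '[[[0,0,-2,0],[0,0,-4,0],[0,0,-2,0],[0,0,0,0.12],[0,0.6,0,0.13],[0,1.2,0,0.13],[0.2,1.2,0,0.13],[0.3,1.2,0,0.13]]]'

```text
clock: 17.3
eef_pos: [517.3, -276.4, 222.3]
ee_rot: [[0.848, -0.53, 0.0], [-0.53, -0.848, 0.0], [0.0, -0.0, -1.0]]
wrist_force: [0.2, 0.1, 1.2]
gripper_width: 0.899
```

move_arm --targets '[[[0.5,1.1,0,0.13],[0.7,1.0,0,0.13],[0.8,0.9,0,0.13],[0.9,0.8,0,0.13],[1.0,0.7,0,0.13],[1.1,0.6,0,0.13],[1.2,0.5,0,0.13],[1.2,0.3,0,0.02]]]' --grip 55

```text
clock: 18.1
eef_pos: [505.7, -374.3, 222.2]
ee_rot: [[0.086, -0.996, -0.0], [-0.996, -0.086, -0.0], [0.0, 0.0, -1.0]]
wrist_force: [-0.1, 1.2, -0.1]
gripper_width: 0.553
```

```bash
python3 - <<'E'
from h import *
s=bot.get_state();print(s['clock'],s['eef_pos'],heading(s['ee_rot']),s['q'].round(2))
for n in ('top','side','wrist'):
    p,d=eyes.camera(n);cv2.imwrite(f'pics/l_{n}.png',p);np.save(f'pics/l_{n}.npy',d)
    P=cloud(n,d,pose=(s['ee_rot'],s['eef_pos']));m=masks(p)['blue']&(d>0)&(abs(P[...,2]-53)<7)&(P[...,1]<0)&(P[...,1]>-400)
    q=P[m]
    if len(q)>100:
        r=cv2.minAreaRect(q[:,:2].astype(np.float32));print(n,len(q),np.round(r[0],1),np.round(r[1],1),round(r[2],1))
plan([(533,-363,215,-85.2)],vmax=40)
E
```

```text
18.1 [ 505.74041254 -374.28106257  222.15081088] -85.09282298467768 [ 0.5   0.61  0.15  1.59 -0.11  0.95 -0.8 ]
top 1342 [ 521.5 -215.5] [147.9 198.3] 4.5
side 1277 [ 520.5 -211.3] [147.6 198.5] 5.1
wrist 15172 [ 526.  -212.5] [149.  198.7] 4.8
CALL [[np.float64(-0.91),np.float64(-2.85),np.float64(0.71),np.float64(0.004)],[0,0,0,0],[0,0,0,0],[0,0,0,0],[0,0,0,0],[0,0,0,0],[0,0,0,0],[0,0,0,0]]
end [ 533.  -363.   215.   -85.2]
```

View pics/l_wrist.png

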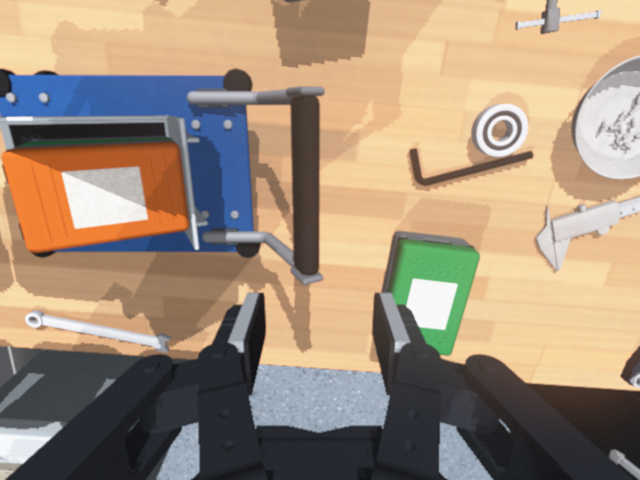

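View pics/l_side.png

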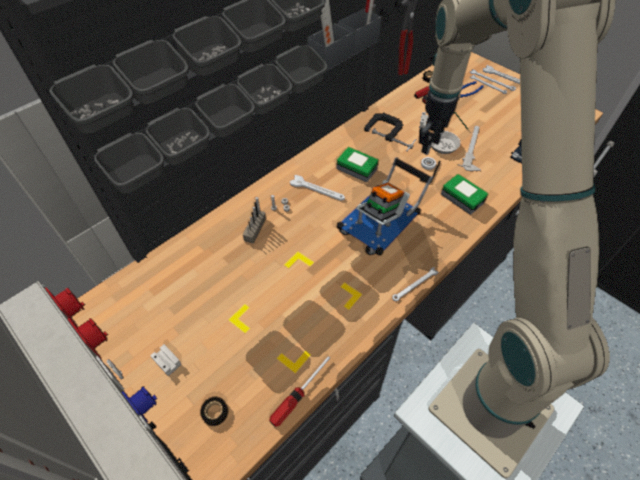

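```bash
python3 - <<'E'
from h import *
p=cv2.imread('pics/l_wrist.png');d=np.load('pics/l_wrist.npy')
from cell import bot
s=bot.get_state();P=cloud('wrist',d,pose=(s['ee_rot'],s['eef_pos']))
m=(p.max(2)<75)&(d>0);m[:90]=0;m[280:]=0;m[:,:280]=0;m[:,335:]=0
m&=(P[...,2]>105)&(P[...,2]<160)
q=P[m];r=cv2.minAreaRect(q[:,:2].astype(np.float32));print(len(q),q.mean(0).round(1),r,np.percentile(q[:,2],[2,50,98]))
for z0,z1 in((115,125),(125,133),(133,145)):
    k=q[(q[:,2]>z0)&(q[:,2]<z1)];print(z0,len(k),k.mean(0).round(1) if len(k) else '')
E
```

```text
2527 [ 537.7 -360.   135.9] ((537.1846923828125, -361.8527526855469), (114.44598388671875, 16.271459579467773), 4.851887226104736) [128.62353889 136.99441419 140.21473583]
115 1 [ 592.7 -349.8  124.6]
125 577 [ 540.9 -355.2  130.7]
133 1949 [ 536.7 -361.4  137.5]
```

move_arm --targets '[[[-0.5,-1.6,1,0],[-0.4,-1.5,2,0],[0,0,2.5,0],[0,0,2.5,0],[0,0,2,0],[0,0,1.0,0],[0,0,0.4,0],[0,0,0,0]]]'

```text
clock: 19.05
eef_pos: [536.6, -361.5, 108.1]
ee_rot: [[0.088, -0.996, 0.0], [-0.996, -0.088, 0.001], [-0.001, -0.0, -1.0]]
wrist_force: [-0.7, -0.7, 0.1]
gripper_width: 0.556
```

```bash
python3 - <<'E'
from h import *
s=bot.get_state();print(s['clock'],s['eef_pos'],heading(s['ee_rot']),s['wrist_force'])
p,d=eyes.camera('wrist');cv2.imwrite('pics/m_w.png',p)
p,d=eyes.camera('side');cv2.imwrite('pics/m_s.png',cv2.resize(p[110:300,290:500],None,fx=3.2,fy=3.2,interpolation=2))
E
```

```text
19.05 [ 536.62935563 -361.52642987  108.07154417] -84.96337792088514 [-0.69886645 -0.72173418  0.09436056]
```

View pics/m_w.png

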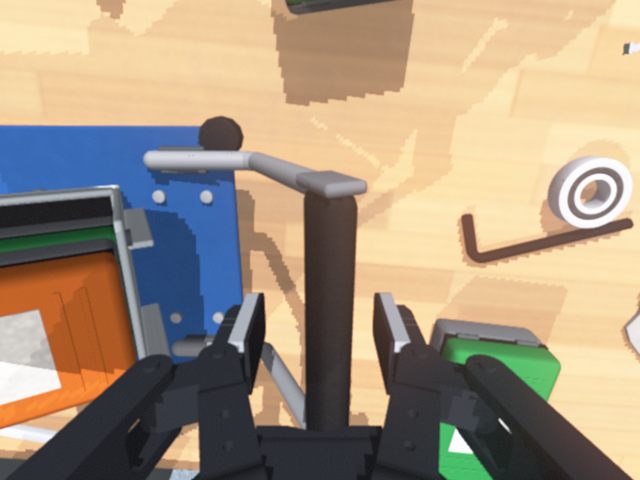

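View pics/m_s.png

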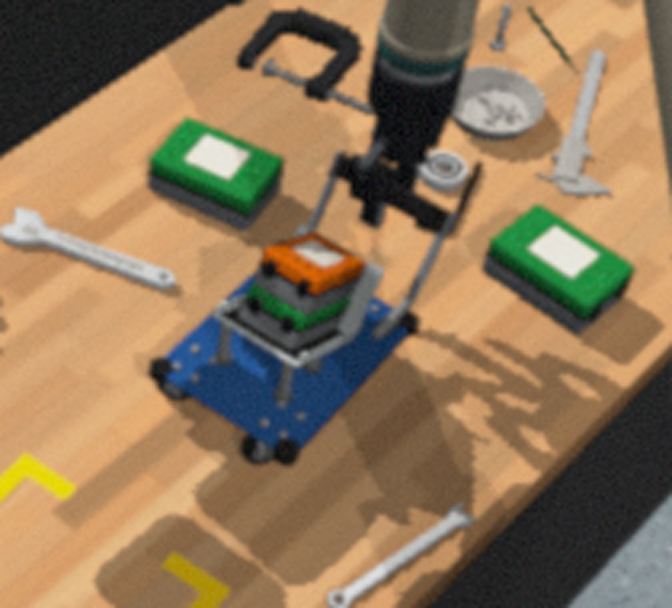

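move_arm --targets '[[[0,0,0,0],[0,0,0,0],[0,0,0,0],[0,0,0,0],[0,0,0,0],[0,0,0,0],[0,0,0,0],[0,0,0,0]]]' --grip 30

```text
clock: 19.95
eef_pos: [536.1, -362.5, 108.4]
ee_rot: [[0.087, -0.996, 0.0], [-0.996, -0.087, -0.0], [0.0, -0.0, -1.0]]
wrist_force: [0.3, -2.6, 1.8]
gripper_width: 0.298
```

move_arm --targets '[[[-0.3,0,0,0],[-0.6,0,0,0],[-0.9,0,0,0],[-1,0,0,0],[-1,0,0,0],[-1,0,0,0],[-1,0,0,0],[-1,0,0,0]]]'

```text
clock: 20.75
eef_pos: [530.5, -293.3, 108.4]
ee_rot: [[0.087, -0.996, 0.001], [-0.996, -0.087, 0.0], [0.0, -0.001, -1.0]]
wrist_force: [2.1, -1.9, 1.1]
gripper_width: 0.298
```

move_arm --targets '[[[-1,0,0,0],[-1,0,0,0],[-1,0,0,0],[-1,0,0,0],[-0.7,0,0,0],[-0.3,0,0,0],[0,0,0,0],[0,0,0,0]]]'

```text
clock: 21.55
eef_pos: [525.1, -244.4, 108.0]
ee_rot: [[0.086, -0.996, -0.002], [-0.996, -0.086, 0.001], [-0.001, 0.001, -1.0]]
wrist_force: [0.2, -0.0, 0.7]
gripper_width: 0.299
```

```bash
cat >> h.py <<'E'
def caddy(tag):
    s=bot.get_state();print(s['clock'],s['eef_pos'].round(1),round(heading(s['ee_rot']),1),s['wrist_force'].round(1))
    for n in ('top','side'):
        p,d=eyes.camera(n);cv2.imwrite(f'pics/{tag}_{n}.png',p);np.save(f'pics/{tag}_{n}.npy',d)
        P=cloud(n,d);m=masks(p)['blue']&(d>0)&(abs(P[...,2]-53)<7)&(P[...,1]<300)&(P[...,1]>-400)
        c,l,st,ce=cv2.connectedComponentsWithStats(m.astype(np.uint8))
        q=np.concatenate([P[l==j] for j in range(1,c) if st[j,4]>60]);r=cv2.minAreaRect(q[:,:2].astype(np.float32))
        print(n,len(q),np.round(r[0],1),np.round(r[1],1),round(r[2],1))
        if n=='side':
            u,v=project('side',[*r[0],60])[0].astype(int);cv2.imwrite(f'pics/{tag}_c.png',cv2.resize(p[max(0,v-90):v+90,max(0,u-110):u+110],None,fx=3.2,fy=3.2,interpolation=2))
E
python3 -c "
from h import *
caddy('n')"
```

```text
21.55 [ 525.1 -244.4  108. ] -85.0 [ 0.2 -0.   0.7]
top 1125 [511.5 -94.4] [147.5 196.9] 4.9
side 1385 [510.2 -93.2] [147.6 196.2] 4.7
```

View pics/n_c.png

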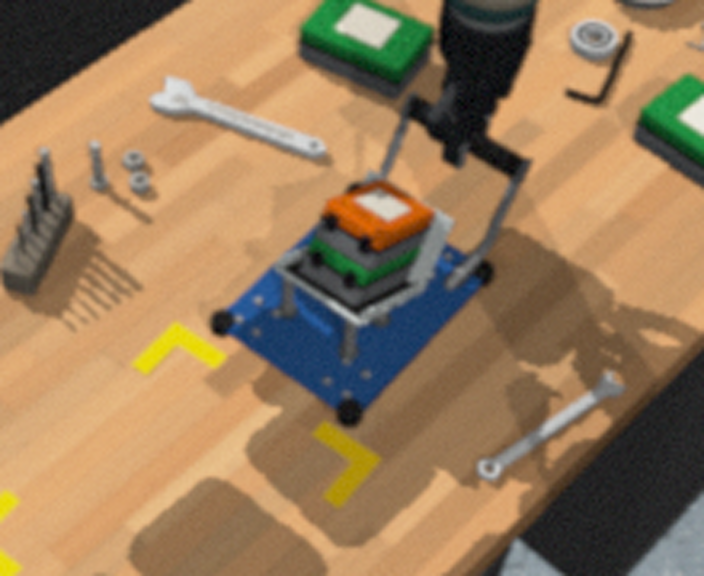

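View pics/n_top.png

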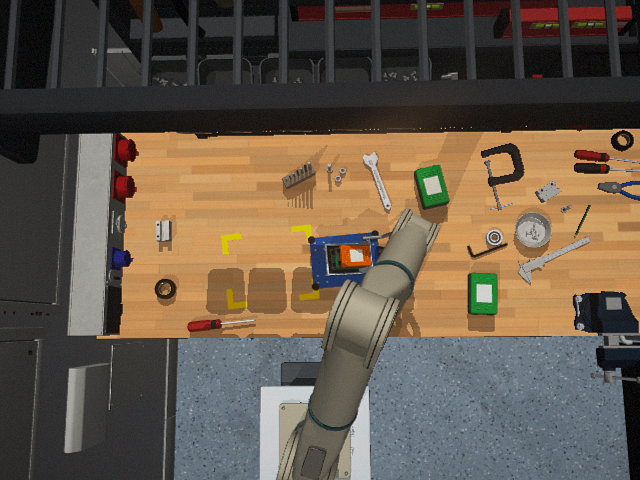

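```bash
cat > path.py <<'E'
from h import *
import sys
def run(C,h0,prof,total,acc=(3,6,9),step=10,hbay=None):
    # prof: list of (s,heading deg)
    s=bot.get_state();T=s['eef_pos'][:2];th=heading(s['ee_rot'])
    f=lambda a:np.array([np.cos(np.radians(a)),np.sin(np.radians(a))])
    ss=np.arange(0,total+.5,1.);H=np.interp(ss,[p[0] for p in prof],[p[1] for p in prof])
    A=[np.array(C)-72*f(h0)]
    for k in range(1,len(ss)): A.append(A[-1]+f((H[k]+H[k-1])/2))
    A=np.array(A);F=f(H).T;Hd=A-78*F;Cc=A+72*F
    sched=[];x=0
    while x<total-1e-6:
        rem=total-x;st=min(step,acc[len(sched)] if len(sched)<len(acc) else step,max(3,rem*0.4));st=min(st,rem);x+=st;sched.append(x)
    off=T-Hd[0];c=np.r_[T,th];rows=[]
    for x in sched:
        k=int(round(x));g=Hd[k]+off;gh=th+H[k]-h0
        a=np.radians(c[2]);X=np.array([np.cos(a),np.sin(a)]);Y=np.array([np.sin(a),-np.cos(a)]);d=g-c[:2]
        r=[float(round(d@X/10,2)),float(round(d@Y/10,2)),0,float(round(-np.radians(gh-c[2]),3))];rows.append(r)
        c[:2]+=10*(r[0]*X+r[1]*Y);c[2]-=np.degrees(r[3])
    print('end caddy',Cc[-1].round(1),H[-1])
    for i in range(0,len(rows),8): print(rows[i:i+8])
E
python3 - <<'E'
from path import *
run((511,-94.2),94.8,[(0,94.8),(60,92.3),(130,92.3),(195,96.2),(230,96.2)],229)
E
```

```text
end caddy [494.2 134.1] 96.2
[[-0.3, 0.02, 0, 0.002], [-0.6, 0.03, 0, 0.005], [-0.9, 0.04, 0, 0.006], [-1.0, 0.05, 0, 0.007], [-1.0, 0.05, 0, 0.008], [-1.0, 0.06, 0, 0.007], [-1.0, 0.05, 0, 0.007], [-1.0, 0.0, 0, 0.002]]
[[-1.0, 0.0, 0, -0.0], [-1.0, -0.0, 0, -0.0], [-1.0, -0.0, 0, -0.0], [-1.0, -0.01, 0, -0.0], [-1.0, 0.0, 0, -0.0], [-1.0, 0.0, 0, -0.0], [-1.0, -0.06, 0, -0.009], [-1.0, -0.08, 0, -0.01]]
[[-1.0, -0.08, 0, -0.011], [-1.0, -0.08, 0, -0.01], [-1.0, -0.08, 0, -0.011], [-1.0, -0.08, 0, -0.01], [-1.0, -0.05, 0, -0.007], [-1.0, -0.01, 0, -0.0], [-0.8, 0.0, 0, -0.0], [-0.5, 0.0, 0, -0.0]]
[[-0.3, 0.0, 0, -0.0], [-0.3, 0.0, 0, -0.0], [-0.2, 0.0, 0, -0.0]]
```

```bash
python3 - <<'E'
from path import *
run((511,-94.2),94.8,[(0,94.8),(50,90.8),(140,90.8),(195,96),(230,96)],229)
E
```

```text
end caddy [499.  134.3] 96.0
[[-0.3, 0.03, 0, 0.004], [-0.6, 0.06, 0, 0.009], [-0.9, 0.09, 0, 0.012], [-1.0, 0.1, 0, 0.014], [-1.0, 0.1, 0, 0.014], [-1.0, 0.1, 0, 0.014], [-1.0, 0.02, 0, 0.003], [-1.0, -0.0, 0, -0.0]]
[[-1.0, -0.01, 0, -0.0], [-1.0, 0.0, 0, -0.0], [-1.0, -0.0, 0, -0.0], [-1.0, -0.0, 0, -0.0], [-1.0, -0.01, 0, -0.0], [-1.0, 0.0, 0, -0.0], [-1.0, -0.0, 0, -0.0], [-1.0, -0.1, 0, -0.013]]
[[-1.01, -0.12, 0, -0.017], [-1.0, -0.13, 0, -0.016], [-1.0, -0.12, 0, -0.017], [-1.0, -0.12, 0, -0.016], [-1.0, -0.09, 0, -0.012], [-1.0, 0.0, 0, 0.0], [-0.8, -0.0, 0, 0.0], [-0.5, -0.0, 0, 0.0]]
[[-0.3, -0.0, 0, 0.0], [-0.3, -0.0, 0, 0.0], [-0.2, -0.0, 0, 0.0]]
```

move_arm --targets '[[[-0.3,0.03,0,0.02],[-0.6,0.06,0,0.02],[-0.9,0.1,0,0.02],[-1,0.1,0,0.02],[-1,0.1,0,0.02],[-1,0.1,0,0.01],[-0.6,0,0,0],[-0.3,0,0,0]]]' --grip 28

```text
clock: 22.45
eef_pos: [519.4, -186.4, 108.2]
ee_rot: [[-0.022, -1.0, -0.001], [-1.0, 0.022, 0.001], [-0.001, 0.001, -1.0]]
wrist_force: [-0.3, -1.1, 0.6]
gripper_width: 0.279
```

```bash
python3 -c "
from h import *
caddy('o')"
```

```text
22.45 [ 519.4 -186.4  108.2] -91.2 [-0.3 -1.1  0.6]
top 873 [505.4 -28.5] [147.7 180.2] 4.0
side 1460 [504.9 -34.3] [148.  193.6] 4.4
```

move_arm --targets '[[[-0.3,0.05,0,0.03],[-0.6,0.05,0,0.03],[-0.9,0,0,0],[-1,0,0,0],[-1,0,0,0],[-1,0,0,0],[-0.6,0,0,0],[-0.3,0,0,0]]]' --grip 27

```text
clock: 23.35
eef_pos: [520.3, -129.9, 108.0]
ee_rot: [[-0.083, -0.997, -0.006], [-0.997, 0.083, 0.001], [-0.001, 0.006, -1.0]]
wrist_force: [-6.3, -3.2, 4.0]
gripper_width: 0.273
```

```bash
python3 -c "
from h import *
caddy('p')"
```

```text
23.35 [ 520.3 -129.9  108. ] -94.8 [-6.3 -3.2  4. ]
top 727 [507.7  28. ] [147.3 179.9] 3.4
side 1528 [507.7  21.6] [149.5 195.8] 3.9
```

View pics/p_c.png

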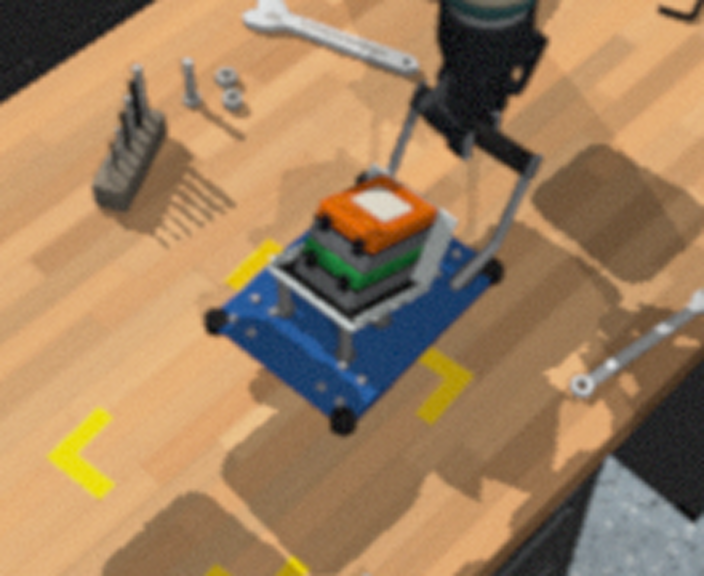

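```bash
python3 - <<'E'
from h import *
f=lambda a:np.array([np.cos(np.radians(a)),np.sin(np.radians(a))])
C=np.array([507.7,21.5]);h0=93.7;T=np.array([520.3,-129.9])
ss=np.arange(0,114);H=np.interp(ss,[0,20,80,114],[h0,h0,96,96]);A=[C-72*f(h0)]
for k in range(1,114):A.append(A[-1]+f(H[k]))
A=np.array(A);Hd=A-78*f(H).T;print((A+72*f(H).T)[-1],Hd[0])
w=[]
for s,th in ((4,-92.8),(10,-90),(18,-87),(27,-85),(36,-83.5),(46,-82),(56,-81),(66,-80.5),(76,-80.5),(86,-81),(96,-82)):
    p=Hd[s]-Hd[0]+T;w.append((*p,108,th,30))
plan(w)
E
```

```text
[494.98768917 133.81264114] [ 517.37984624 -128.18734274]
CALL [[np.float64(-0.36),np.float64(0.05),np.float64(-0.0),np.float64(-0.034)],[np.float64(-0.6),np.float64(0.06),np.float64(-0.0),np.float64(-0.049)],[np.float64(-0.79),np.float64(0.06),np.float64(-0.0),np.float64(-0.052)],[np.float64(-0.9),np.float64(-0.03),np.float64(-0.0),np.float64(-0.035)],[np.float64(-0.9),np.float64(-0.06),np.float64(-0.0),np.float64(-0.026)],[np.float64(-1.0),np.float64(-0.08),np.float64(-0.0),np.float64(-0.027)],[np.float64(-1.0),np.float64(-0.11),np.float64(-0.0),np.float64(-0.017)],[np.float64(-0.99),np.float64(-0.12),np.float64(-0.0),np.float64(-0.009)]]
CALL [[np.float64(-0.99),np.float64(-0.12),np.float64(-0.0),np.float64(0.0)],[np.float64(-1.0),np.float64(-0.08),np.float64(-0.0),np.float64(0.009)],[np.float64(-1.0),np.float64(-0.05),np.float64(-0.0),np.float64(0.017)],[0,0,0,0],[0,0,0,0],[0,0,0,0],[0,0,0,0],[0,0,0,0]]
end [515.3 -34.  108.  -82. ]
```

move_arm --targets '[[[-0.3,0.05,0,-0.04],[-0.6,0.05,0,-0.05],[-0.8,0.05,0,-0.05],[-1,0,0,-0.01],[-1,0,0,-0.01],[-1,0,0,0],[-0.7,0,0,0],[-0.3,0,0,0]]]' --grip 29

```text
clock: 24.25
eef_pos: [519.5, -72.4, 108.4]
ee_rot: [[0.078, -0.997, 0.0], [-0.997, -0.078, 0.001], [-0.001, -0.0, -1.0]]
wrist_force: [-0.1, -2.6, -0.0]
gripper_width: 0.292
```

```bash
python3 -c "
from h import *
caddy('r')"
```

```text
24.25 [519.5 -72.4 108.4] -85.5 [-0.1 -2.6 -0. ]
top 536 [517.5  99.8] [113.3 210.3] 60.6
side 1607 [500.3  77.9] [147.4 196.2] 5.8
```

View pics/r_c.png

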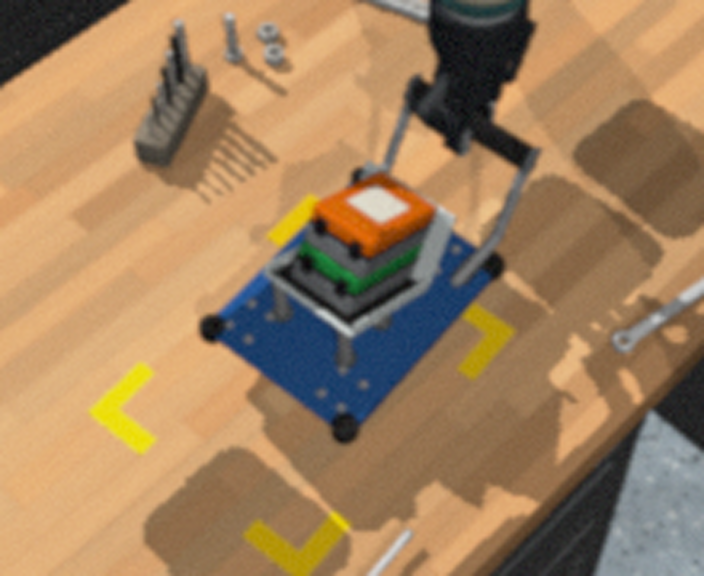

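move_arm --targets '[[[-0.4,0,0,0],[-0.8,0,0,0],[-1,0,0,0],[-1,0,0,0],[-1,0,0,0],[-0.7,0,0,0],[-0.4,0,0,0],[-0.2,0,0,0]]]'

```text
clock: 25.15
eef_pos: [514.9, -18.4, 108.2]
ee_rot: [[0.078, -0.997, -0.0], [-0.997, -0.078, 0.0], [-0.0, 0.0, -1.0]]
wrist_force: [-0.3, -1.8, -0.5]
gripper_width: 0.289
```

```bash
python3 -c "
from h import *
caddy('s')"
```

```text
25.15 [514.9 -18.4 108.2] -85.5 [-0.3 -1.8 -0.5]
top 463 [497.5 150.7] [143.7 167.1] 85.6
side 1700 [494.2 131.2] [148.1 193.7] 6.3
```

View pics/s_c.png

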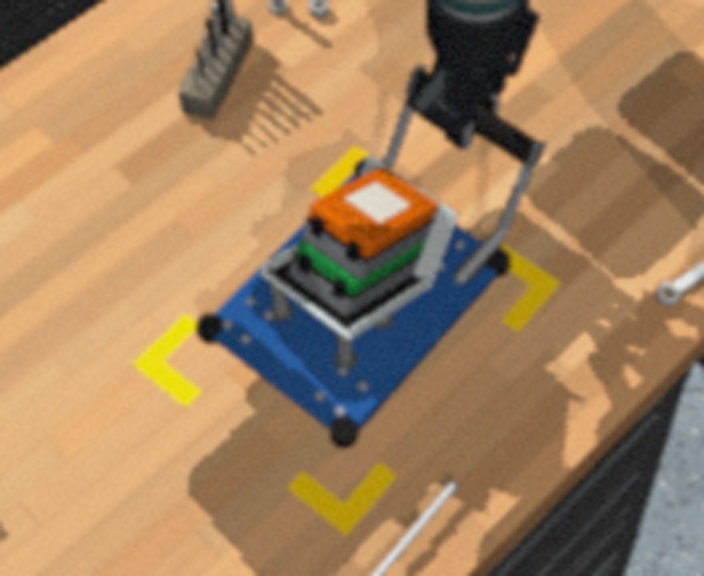

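move_arm --targets '[[[0,0,0,0],[0,0,0,0],[0,0,0,0],[0,0,0,0],[0,0,-1,0],[0,0,-2,0],[0,0,-3,0],[0,0,-3,0]]]' --grip 52

```text
clock: 26.05
eef_pos: [514.9, -19.3, 199.7]
ee_rot: [[0.076, -0.997, -0.0], [-0.997, -0.076, -0.0], [0.0, 0.0, -1.0]]
wrist_force: [1.0, -0.0, -0.2]
gripper_width: 0.52
```

```bash
python3 - <<'E'
from h import *
s=bot.get_state();print(s['clock'],s['eef_pos'],s['wrist_force'])
p,d=eyes.camera('wrist');cv2.imwrite('pics/t_w.png',p)
plan([(510,-130,260,-85),(505,-200,260,-40)],vmax=44)
E
```

```text
26.05 [514.86932777 -19.31460773 199.74432867] [ 1.00148484 -0.02959882 -0.22643019]
CALL [[np.float64(3.65),np.float64(0.54),np.float64(-1.85),np.float64(-0.004)],[np.float64(3.65),np.float64(0.56),np.float64(-1.86),np.float64(-0.003)],[np.float64(3.64),np.float64(0.57),np.float64(-1.85),np.float64(-0.004)],[np.float64(0.99),np.float64(0.16),np.float64(-0.0),np.float64(-0.112)],[np.float64(0.97),np.float64(0.27),np.float64(-0.0),np.float64(-0.112)],[np.float64(0.93),np.float64(0.37),np.float64(-0.0),np.float64(-0.113)],[np.float64(0.88),np.float64(0.48),np.float64(-0.0),np.float64(-0.112)],[np.float64(0.82),np.float64(0.57),np.float64(-0.0),np.float64(-0.112)]]
CALL [[np.float64(0.76),np.float64(0.66),np.float64(-0.0),np.float64(-0.112)],[np.float64(0.67),np.float64(0.74),np.float64(-0.0),np.float64(-0.113)],[0,0,0,0],[0,0,0,0],[0,0,0,0],[0,0,0,0],[0,0,0,0],[0,0,0,0]]
end [ 505. -200.  260.  -40.]
```

View pics/t_w.png

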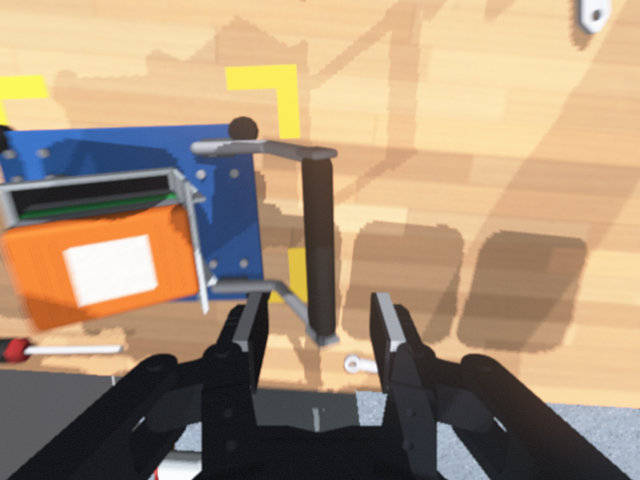

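Free of the handle. Move the arm off and check with all cameras.

move_arm --targets '[[[2,0,-2,0],[4,0,-2,0],[4,0,-2,0],[4,0,0,0],[4,0,0,0],[4,0,0,0],[2,0,0,0],[0,0,0,0]]]'

```text
clock: 26.9
eef_pos: [532.6, -263.0, 258.9]
ee_rot: [[0.071, -0.997, 0.0], [-0.997, -0.071, -0.003], [0.003, -0.0, -1.0]]
wrist_force: [-0.3, -0.0, 0.7]
gripper_width: 0.518
```

```bash
python3 - <<'E'
from h import *
caddy('u')
p=cv2.imread('pics/u_top.png');cv2.imwrite('pics/u_tc.png',cv2.resize(p[200:330,190:400],None,fx=3.8,fy=3.8,interpolation=2))
# case heads
for n in('top','side'):
    p=cv2.imread(f'pics/u_{n}.png');d=np.load(f'pics/u_{n}.npy');P=cloud(n,d);m=masks(p)['orange']&(d>0)&(P[...,2]>90)
    q=P[m];c=q.mean(0);
    for _ in range(4):
        c=q.mean(0);v=np.linalg.svd(q-c,full_matrices=False)[2][2];v*=np.sign(v[2]);e=(q-c)@v;q=q[abs(e)<2*e.std()+1]
    r=cv2.minAreaRect(q[:,:2].astype(np.float32));print(n,'orange',c.round(1),v.round(3),np.degrees(np.arccos(v[2])).round(1),np.round(r[0],1),np.round(r[1],1),round(r[2],1))
    # bystander quick diff
    a=cv2.imread(f'pics/a_{n}.png');
E
```

```text
26.9 [ 532.6 -263.   258.9] -85.9 [-0.3 -0.   0.7]
top 910 [495.4 129.6] [147.4 196.8] 6.3
side 1700 [494.4 130.7] [148.2 196. ] 6.1
top orange [612.7  22.7 386.3] [-0.898  0.017  0.44 ] 63.9 [658.8  -0.8] [ 384.7 1107. ] 0.5
side orange [498.7 104.3 156.6] [-0.688 -0.156  0.709] 44.9 [ 650.1 -111. ] [ 84.3 622.7] 35.1
```

View pics/u_tc.png

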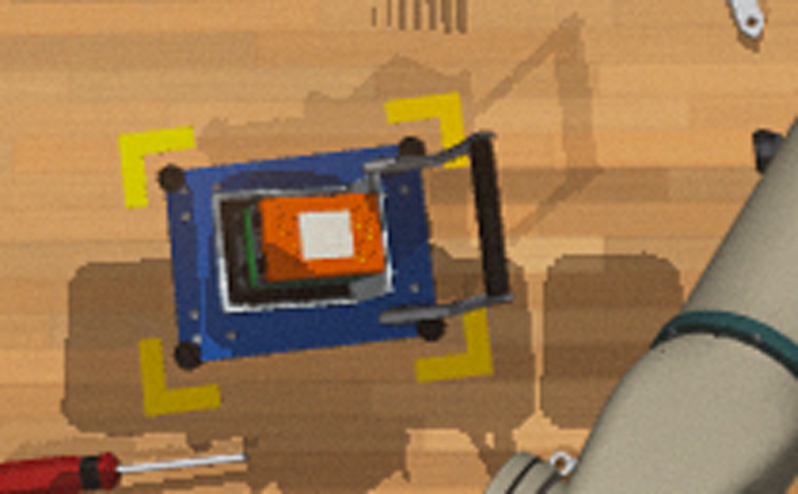

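View pics/u_c.png

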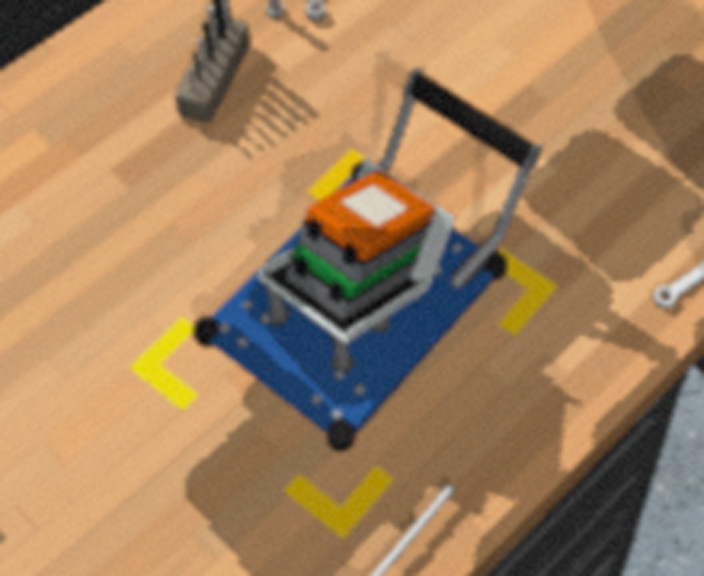

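View pics/u_top.png

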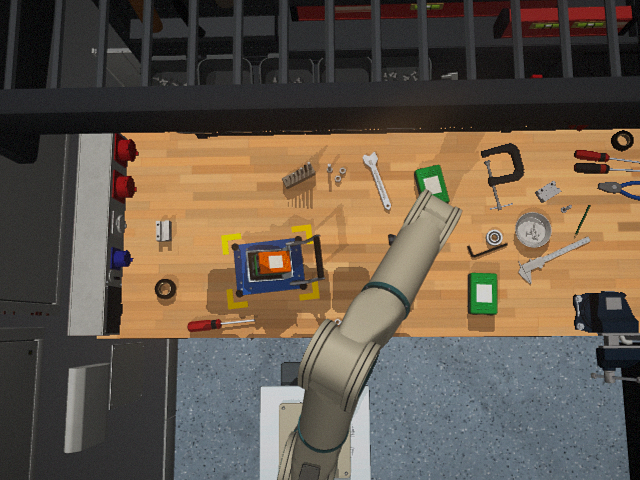

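```bash
python3 - <<'E'
from h import *
f=np.array([np.cos(np.radians(96.2)),np.sin(np.radians(96.2)),0]);l=np.array([-f[1],f[0],0]);z=np.array([0,0,1.])
a=np.radians(28);C=np.array([495,130.2,0])
O=C-38*f+60.5*z;tx=np.cos(a)*f+np.sin(a)*z;tz=-np.sin(a)*f+np.cos(a)*z
for n in('top','side'):
    p=cv2.imread(f'pics/u_{n}.png');d=np.load(f'pics/u_{n}.npy');P=cloud(n,d)
    box=(P[...,0]>430)&(P[...,0]<560)&(P[...,1]>40)&(P[...,1]<200)&(P[...,2]>85)&(P[...,2]<190)
    for k in('orange','green'):
        m=masks(p)[k]&(d>0)&box;q=P[m];T=np.c_[(q-O)@tx,(q-O)@l,(q-O)@tz]
        print(n,k,len(q),'lo',np.percentile(T,2,axis=0).round(1),'hi',np.percentile(T,98,axis=0).round(1))
        if k=='orange':
            t=T[T[:,2]>np.percentile(T[:,2],50)-4]
            co=np.linalg.lstsq(np.c_[t[:,:2],np.ones(len(t))],t[:,2],rcond=None)[0];print(' slopes deg',np.degrees(co[:2]).round(1),np.round(cv2.minAreaRect(t[:,:2].astype(np.float32))[0],1),cv2.minAreaRect(t[:,:2].astype(np.float32))[1:])
E
```

```text
top orange 475 lo [  3.5 -28.6  62.1] hi [91.  29.4 77.6]
 slopes deg [-0.1  0.5] [47.   0.5] ((90.24207305908203, 59.529903411865234), 0.5002564787864685)
top green 19 lo [ 87.2 -19.8  26. ] hi [92.2 23.  36.3]
side orange 443 lo [  7.3 -27.1  57.8] hi [92.2 29.2 72.8]
 slopes deg [-0.6 -1.1] [48.5  0.1] ((90.06981658935547, 58.988250732421875), 0.700782060623169)
side green 162 lo [ 15.2 -26.6  20.7] hi [92.8 29.3 35.3]
```

All within tolerance, so I'm handing in.

```bash
python3 -c "
from cell import finish_job
print(finish_job())"
```

```text
the job is handed in; nothing more can be done
None
```

The orange case is stacked on the green one and the caddy is parked in the yellow marks. I handed the job in at about 27 s; no verdict was reported.

- **Stacking:** The tool can only point down, so I gripped the orange case by its sides. I pressed one end on the edge of the larger green look-alike at the front to turn it about 25° in the pads. Then I set it on the green case in the tray and let go.
- **Parking:** I held the handle bar loosely between the fingers, pushed the caddy about 120 mm straight, then steered it into the bay. The fingers are now off the bar and the arm is clear.

Last checks by camera:

| Check | Measured | Allowed |
|---|---|---|
| Caddy along the bay | about 3 mm short | 24 mm |
| Caddy across the bay | about 6 mm | 24 mm |
| Caddy heading | about 0.2° off | 9° |
| Orange case centre from the backstop (tray x) | 47 to 48.5 mm | 40 to 54 mm |
| Orange case from the tray's middle | under 1 mm | 18 mm |
| Orange case tilt | about 1° or less | 6° |

- **Green case:** Its visible lid edges still lie in place under the orange one.
- **Castors:** They are hidden under the plate, so I couldn't measure them. The wheels no longer stick out in front, and the last 55 mm were rolled nearly straight.
- **Bystanders and look-alike:** They look unmoved in the final top view, though I did not measure the bystanders. The look-alike had shifted about 1 mm or less when I checked after pressing.
- **Steering:** At first the caddy hardly answered because the loose grip had slack. The top camera's caddy reading was spoiled by the arm during the last pushes, but at the end both cameras agreed to about 1 mm.

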